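# Clear the mug from the camera and show it the citrus reamer

## Robot

A 6-joint arm with a two-finger parallel gripper is mounted at the origin on the work surface. World frame = base frame: x ahead of the robot, y to its left, z up, the work surface at z = 0. Lengths are in m, angles in degrees, forces in N, time in s.
With the tool pointing down it reaches from about 0.4 to 0.825 m from the base axis. Payload 7 kg.
Tool frame: the origin (TCP) lies at the very end of the fingers, on their centre line; the grasp point (between the pads) lies 19 mm behind it; z points along the fingers, y is the direction in which the jaws open and shut (so a half turn about z gives the same grasp; the last joint's range is limited). The gripper opens to 88 mm and grips with 3 to 60 N. Pads are 19 mm wide; open, the fingers measure 130 mm over their backs; the gripper's body (78 mm by 193 mm) begins 47 mm behind the grasp point.
Start: joints at [-50.644, 20.546, 0.682, 0, -70.136, -16.507], TCP at [0.262, -0.622, 0.191] pointing down, gripper open.
Joint ranges: [-176.03, 176.03], [-82.01, 121.73], [-58.28, 71.71], [-173.87, 95.51], [-174.79, -0.11], [-173.66, 173.66]. Speed limits (degrees/s): [136.94, 136.94, 172.46, 180, 180, 180].

## Interface

Orientations are given as [roll, pitch, yaw] about the fixed x, y, z axes, in that order (R = Rz(yaw) Ry(pitch) Rx(roll)).
In Python, from plant import ctrl, snapshot, workorder gives the robot as it stands. The module is installed in compiled form; this text tells all that it offers.
- The arm moves only by the shell command python3 -m creep 'ROWS'. ROWS is JSON, a list of rows, each a list of 5 numbers: the shift along the tool's x, y, z scaled (see below), then the turn about the tool's z scaled (see below), then the finger opening in mm, from 0 to 87.6. A call has exactly 8 rows; each row is the pose to reach, as a shift and turn from the pose commanded when the call began, along the tool's axes at that moment, turning the shorter way round; what a row does not reach only later rows make up. The controller multiplies each number of a shift by 0.1 m and each number of a turn by 180 degrees. A row lasts 1/12 s, in which the tool goes at most 41.7 mm and 7.16 degrees, less where a joint would pass 70% of its speed; a pose out of reach is approached as far as the arm can. A call with a number of a shift or a turn outside -1 to 1 is refused whole. A call with a gripper value outside its range is refused whole. The fingers move at their own pace and stop on an object; the grip force is fixed at half the most. Time passes only in rows, so rows that repeat a pose let the fingers close, or fill a call up. It gives the time, the measured TCP pose, the force and the opening at its end, in the units of the state.
- ctrl.get_obs(): the state, without advancing time (a new reading comes with each control period).
- snapshot(name): name is "scene" or "top"; returns a dict with "img" (400x640x3 uint8, blue, green, red), "camera_matrix" (3x3 intrinsics, pixels), "k1" (the pictures are not rectified: a ray, as slopes to the right and down, at radius r is drawn at 1 + k1 r^2 times it, then the intrinsics apply), "xyz" and "rotation" of the camera in the world. Camera axes: x right, y up, looking along -z (the intrinsics and any distortion apply to the point x, -y, -z); pixel columns grow to the right and rows downward; lengths in m; the calibration is good to about 2 mm. A picture is of the moment at which its call begins. There is no depth.
- workorder.close_job(): hands the job in, once; it reports no verdict.
The state is a dict: "clock": time; "joint_pos": joint angles; "qvel": joint speeds; "tau": joint torques, N m; "tool_pos": TCP position; "orientation": TCP orientation; "force": force on the tool from outside, world axes, zero at the start; "moment": the same for the moment, N m; "opening": finger opening in m.
Only numpy, scipy, OpenCV 4.12 (cv2) and the standard library are available. Lean on these libraries where they do the work, as an engineer would, in place of code of your own. Each camera call takes 0.05 s, during which the arm holds its last target.

## Task

The mug stands in the way in front of the inspection camera: hang it by its handle on the hook of the stand and let go of it. Then pick up the wooden citrus reamer and hold it still in the air in front of the camera, its ribbed tip pointing straight into the lens from 60 mm away and its whole length level, in line with the camera's line of sight. Finish while still holding it there, touching nothing with it, with the mug hanging on its hook and the pestle, spoon, mortar, tub and jar left where they were.

Things in the scene. Friction and masses are not known exactly. Their poses are not given: they have to be found in the camera images.
- mug_center (a point): Enamel mug, the only one with a handle: a straight round cup 66 mm across and 80 mm tall, wall 3 mm, 110 to 210 g, standing upright on the shelf in front of the camera. The point is its centre, 40 mm above its underside; z is up along the mug, y points to the handle, x runs through the handle's opening.
- mug_handle (a point): Centre of the opening in the mug's handle, 49.5 mm from the mug's axis (towards its y) and half-way up. The handle is an upright loop of 7 mm round bar; the opening is 33 mm wide (y) and 40 mm high (z); the outer edge of the handle is 73 mm from the mug's axis. Axes as the mug.
- hook_seat (a point): Place on the stand's hook where a handle hangs: top of a level round bar 8 mm thick, 234 mm above the shelf. x points along the bar from its free end to the stand's post (14 mm thick, 65 mm from this point, no taller than the bar), so the free end points about towards the robot; the free end is turned up, 61 mm from this point, its top 11 mm above the bar's top. z is up. The stand is fixed; its foot is 130 by 110 mm, 12 mm high.
- hook_stand: The fixed stand with the hook; origin on the shelf under the post, axes as hook_seat.
- reamer_grip (a point): Wooden citrus reamer, 168 mm long, 60 to 98 g, lying on the shelf beside a pestle and a spoon: a ribbed cone head (41 mm across at its base), a round neck 24 mm across and 50 mm long, then a swollen handle end (39 mm across). The point is the middle of the neck, near the centre of mass, about 20 mm above the shelf as it lies; x points along the reamer to the tip of the cone (92 mm away); the other end is 76 mm away.
- reamer_tip (a point): Tip of the reamer's ribbed cone, on its axis; axes as reamer_grip.
- reamer: The reamer as a whole; origin 20.5 mm beside the middle of the neck, x as reamer_grip.
- mug: The mug as a whole; origin at the centre of its underside, axes as mug_center. Hung on the hook and let go, it swings down under the bar and sways for some seconds.
- camera: Fixed inspection camera on a short stand (foot 120 by 140 mm, overall about 255 mm high); origin under the middle of the foot.
- camera_head: The camera's head, fixed; origin at the centre of the lens glass, about 220 mm above the shelf. x is the lens's axis pointing back into the camera, so the camera looks along -x: level, roughly towards the robot.
- view_point (a point): Point in the air 60 mm in front of the lens glass on its axis, where the reamer's tip belongs; axes as camera_head (the reamer's x should run along this x).
- pestle: Bystander: ceramic pestle lying on the shelf, 140 mm long, 32 mm thick; origin under its middle.
- spoon: Bystander: wooden spoon lying on the shelf along its x, 190 mm long, bowl towards +x; origin near its middle.
- mortar: Bystander: ceramic mortar, 124 mm across, 85 mm high; origin at the centre of its underside.
- tub: Bystander: closed white tub with a flip-top lid, 106 by 136 mm, 91 mm high; origin at the centre of its underside.
- jar: Bystander: closed glass jar, 72 mm across, 110 mm high; origin at the centre of its underside.
Things that resemble listed ones, but are neither listed nor needed, are in the scene too. What is shaped like the reamer but orange, pink or turquoise is not meant.

How it is judged:
By the outcome, as a careful person would: the job done as asked, in the order asked, and still so for the second after the job is handed in, while the arm keeps its last pose, push and grip.
It also fails if it takes over 72 s, if anything falls off the work surface, if the arm or the gripper's body presses on something with over 40 N, if the wrist force passes 120 N, or if a joint passes its speed limit or range.

## Working session

There is one attempt and no reset: what is moved stays moved. The work goes in short steps, Python scripts to look and compute and a shell command to move; the robot and the scene stay as the last step left them, time stands still between calls to the robot, and variables do not carry over. Pictures are saved under pics/ and viewed, and the job is handed in when it is done.

```bash
mkdir -p pics; python3 - <<'E'
from plant import ctrl, snapshot
import cv2
o=ctrl.get_obs(); print(o)
for n in("scene","top"):
    s=snapshot(n); cv2.imwrite(f"pics/{n}0.png",s["img"]); print(n,s["camera_matrix"],s["k1"],s["xyz"],s["rotation"])
E
```

```text
{'clock': 0.0, 'joint_pos': array([-5.06429507e+01,  2.05911181e+01,  6.33759584e-01, -2.12190013e-02,
       -7.01345254e+01, -1.65080538e+01]), 'qvel': array([-0.00323821,  0.09436587,  0.0373486 ,  0.01801938,  0.00912189,
        0.01132475]), 'tau': array([ 7.97143207e-05, -5.82714200e+01,  2.93051541e+01,  6.99694142e+00,
        6.72103168e-03, -1.69092427e-04]), 'tool_pos': array([ 0.26188508, -0.62153611,  0.18982274]), 'orientation': array([ 1.79906235e+02, -6.98656019e-03, -1.57158225e+02]), 'force': array([ 0.55629826,  0.0913162 , -0.19044122]), 'moment': array([-0.03127415, -0.0268348 , -0.0264979 ]), 'opening': 0.08737639644128985}
scene [[474.09528034   0.         314.2156841 ]
 [  0.         474.09528034 191.17619825]
 [  0.           0.           1.        ]] -0.03673942454169597 [1.25169689 0.54112893 1.03911205] [ 46.84351246  -1.04494391 130.3825661 ]
top [[519.23660867   0.         321.38358444]
 [  0.         519.23660867 204.23015397]
 [  0.           0.           1.        ]] -0.11413858642021076 [ 0.16346606 -0.06164882  1.9148697 ] [ 11.0590666    0.75991529 -89.40903064]
```

View pics/scene0.png

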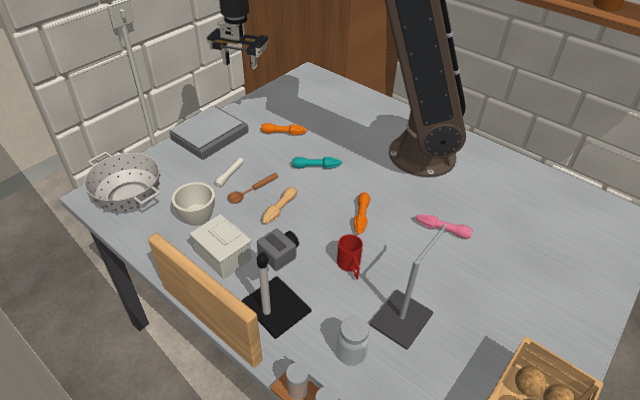

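View pics/top0.png

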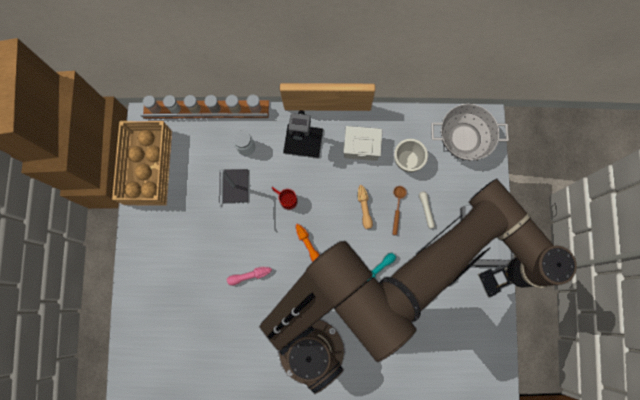

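The wood-coloured reamer is at scene (280,205) and top (366,206). The lookalikes are orange at scene (285,129) and (362,212), turquoise at (317,162) and pink at (445,226). Only the tan one fits: wooden, and lying beside the spoon and pestle. The mug is red at scene (350,253), top (288,200). Next I'll enlarge crops to confirm.

```bash
cat > h.py <<'E'
import numpy as np, cv2
from scipy.spatial.transform import Rotation as Ro
from scipy.optimize import least_squares
class Cam:
    def __init__(s,d):
        s.img=d["img"];s.K=np.array(d["camera_matrix"]);s.k=d["k1"];s.c=np.array(d["xyz"])
        s.R=Ro.from_euler('xyz',d["rotation"],degrees=True).as_matrix()
        s.D=np.array([s.k,0,0,0.])
        F=np.diag([1.,-1,-1]); s.Rcw=F@s.R.T; s.t=-s.Rcw@s.c
    def proj(s,P):
        p,_=cv2.projectPoints(np.atleast_2d(np.float64(P)),cv2.Rodrigues(s.Rcw)[0],s.t,s.K,s.D); return p[:,0]
    def ray(s,uv):
        u=cv2.undistortPoints(np.float64(uv).reshape(-1,1,2),s.K,s.D)[:,0]
        d=np.c_[u,np.ones(len(u))]@s.Rcw
        return d/np.linalg.norm(d,axis=1)[:,None]
    def plane(s,uv,z):
        d=s.ray(uv); return s.c+d*((z-s.c[2])/d[:,2])[:,None]
def tri(c1,u1,c2,u2):
    d1=c1.ray(u1)[0];d2=c2.ray(u2)[0]
    A=np.c_[d1,-d2];t=np.linalg.lstsq(A,c2.c-c1.c,rcond=None)[0]
    p=c1.c+d1*t[0];q=c2.c+d2*t[1];return (p+q)/2,np.linalg.norm(p-q)
def cams():
    from plant import snapshot
    return Cam(snapshot("scene")),Cam(snapshot("top"))
def crop(im,x0,y0,x1,y1,f,fn):
    cv2.imwrite(fn,cv2.resize(im[y0:y1,x0:x1],None,fx=f,fy=f,interpolation=cv2.INTER_CUBIC))
E
python3 - <<'E'
from h import *
S,T=cams()
crop(S.img,230,180,370,290,5.5,"pics/s1.png")
crop(S.img,310,210,470,350,4,"pics/s2.png")
crop(T.img,210,90,440,250,3.4,"pics/t1.png")
E
```

```text
(no output)
```

View pics/s1.png

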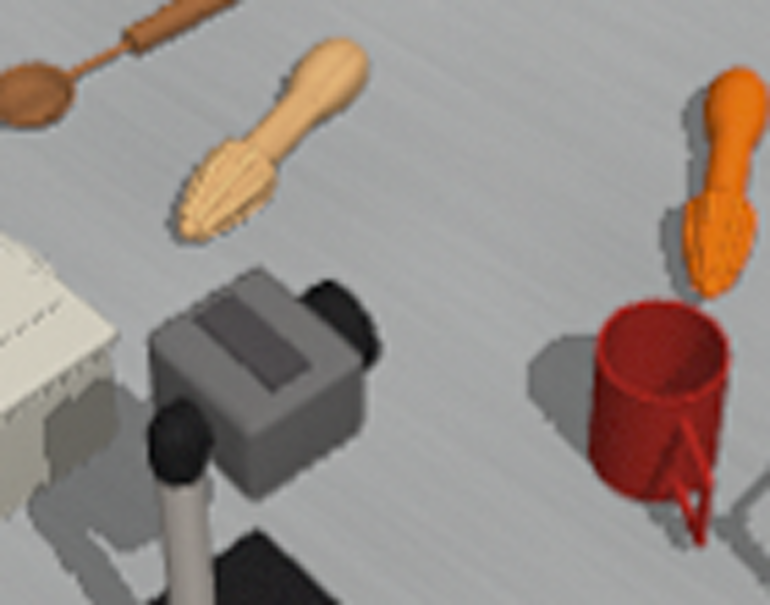

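View pics/s2.png

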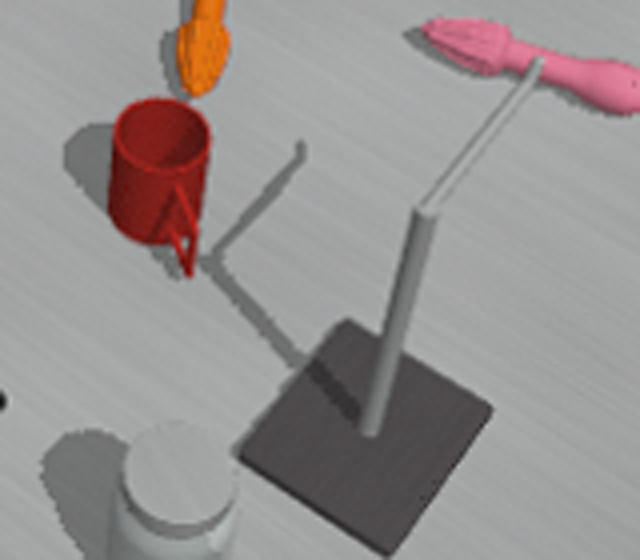

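View pics/t1.png

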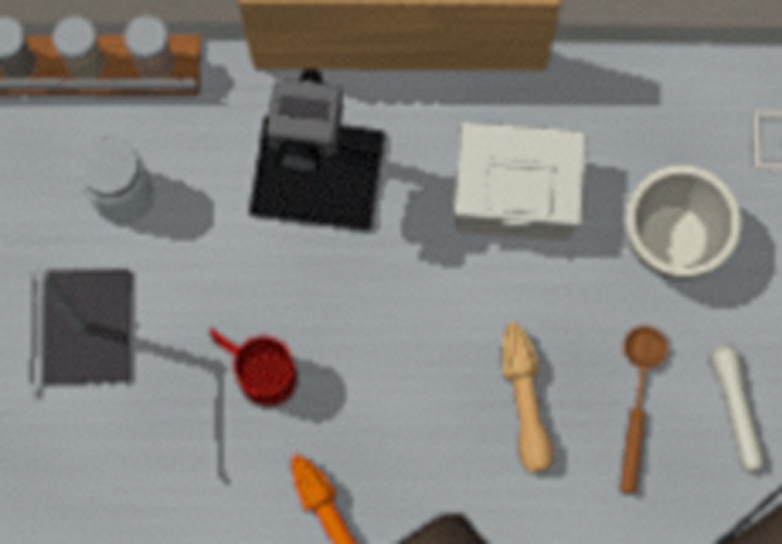

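The crops confirm the tan ribbed reamer: in the top view its tip is at about (361,186) and its tail at (368,228). The mug's handle points up and to the left in the top view. The hook bar runs in the top view from the post at (221,171) to the free end at (221,206). I'll measure these now.

```bash
cat > m.py <<'E'
from h import *
def big(m,seed=None):
    n,l,st,c=cv2.connectedComponentsWithStats(m.astype(np.uint8))
    if seed is not None:
        d=[np.min(np.hypot(*(np.argwhere(l==i)[:,::-1]-seed).T)) for i in range(1,n)]; i=1+int(np.argmin(d))
    else: i=1+np.argmax(st[1:,4])
    return (l==i).astype(np.uint8)
E
python3 - <<'E'
from m import *
S,T=cams()
def hsv(c): return [x.astype(int) for x in cv2.split(cv2.cvtColor(c.img,cv2.COLOR_BGR2HSV))]
# reamer
ax={}
for n,c,seed in(("S",S,(280,205)),("T",T,(366,206))):
    h,s,v=hsv(c)
    m=big((h>8)&(h<25)&(s>70)&(v>110),seed); m[:, :]=m
    p=np.argwhere(m)[:,::-1].astype(float); mu=p.mean(0); e=np.linalg.svd(p-mu,full_matrices=False)[2][0]
    t=(p-mu)@e; a=mu+e*t.min(); b=mu+e*t.max(); print("reamer",n,m.sum(),a,b)
    ax[n]=(a,b); print(c.plane([a,b],0.02))
    # mug
    m=((h<5)|(h>174))&(s>120)&(v>50); m=big(m,(350,253) if n=="S" else (288,200))
    print("mug",m.sum(),cv2.boundingRect(m))
    m2=cv2.morphologyEx(m,cv2.MORPH_OPEN,cv2.getStructuringElement(cv2.MORPH_ELLIPSE,(11,11)))
    ct=max(cv2.findContours(m2,0,2)[0],key=cv2.contourArea); print(" body",cv2.fitEllipse(ct),cv2.boundingRect(m2))
    if n=="T":
        P=c.plane(np.argwhere(m)[:,::-1],0.08); 
        ce=cv2.fitEllipse(ct)[0]; C=c.plane([ce],0.08)[0]; print(" C",C)
        d=np.argwhere(m)[:,::-1]-np.array(ce); r=np.hypot(*d.T); f=d[np.argsort(-r)[:6]]+ce
        Q=c.plane([f.mean(0)],0.06)[0]; print(f.mean(0),Q,np.hypot(*(Q-C)[:2]),np.degrees(np.arctan2(*(Q-C)[[1,0]])))
crop(T.img,205,155,305,235,8,"pics/t2.png")
crop(T.img,270,95,350,165,8.5,"pics/t3.png")
crop(S.img,360,200,470,350,4,"pics/s3.png")
crop(S.img,240,220,320,340,5,"pics/s4.png")
E
```

```text
reamer S 456 [294.28059099 188.17226653] [263.1288875  222.20257441]
[[ 0.44278298 -0.2052298   0.02      ]
 [ 0.61216974 -0.17507694  0.02      ]]
mug 802 (337, 235, 26, 44)
 body ((348.8540344238281, 252.00088500976562), (25.432344436645508, 37.942840576171875), 4.809711933135986) (337, 235, 25, 36)
reamer T 337 [360.27621188 184.9479048 ] [368.41683721 228.10998797]
[[ 0.60827401 -0.17760355  0.02      ]
 [ 0.44524351 -0.20696996  0.02      ]]
mug 300 (272, 187, 25, 22)
 body ((287.4436340332031, 198.4329071044922), (16.475032806396484, 19.11042022705078), 154.0441436767578) (279, 189, 18, 20)
 C [0.54225196 0.08926839 0.08      ]
[273.         188.16666667] [0.58447118 0.14494292 0.06      ] 0.06987214019459556 52.826158213896164
```

View pics/t2.png

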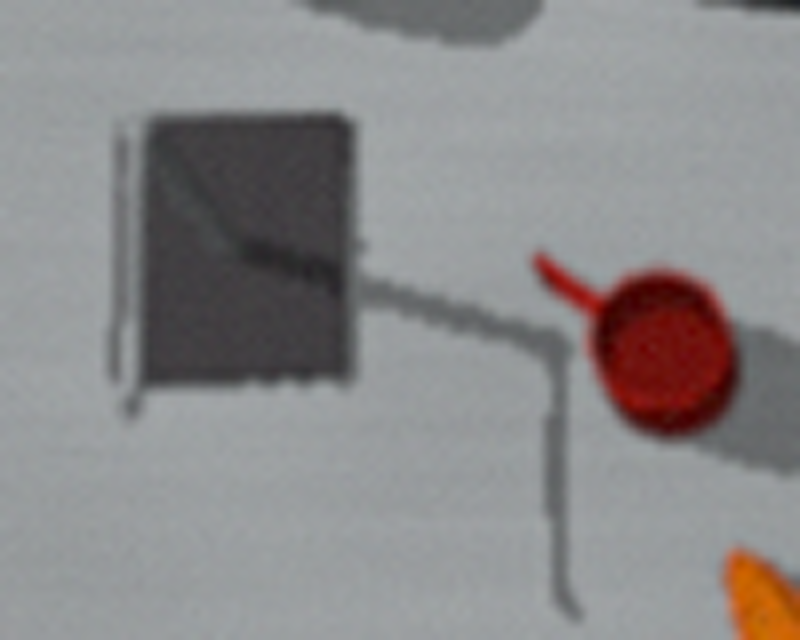

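View pics/t3.png

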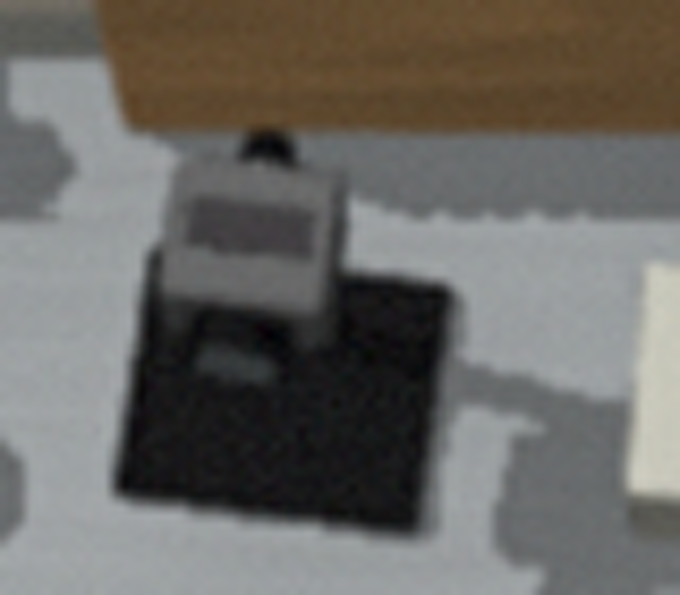

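View pics/s4.png

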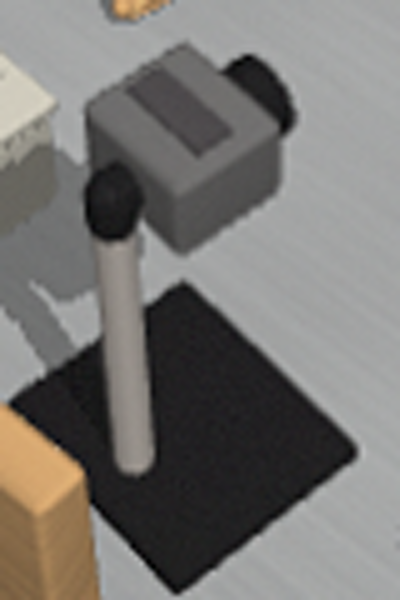

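View pics/s3.png

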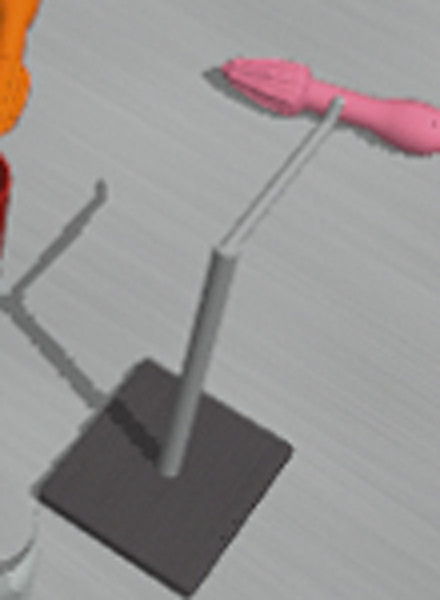

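```bash
python3 - <<'E'
from m import *
S,T=cams()
sp=dict(FL=(296.6,245.6),FR=(277.4,228.4),RL=(276.6,259),RR=(257.6,241.6))
tp=dict(RL=(290.6,113.4),RR=(310.6,115.2),FL=(289.4,130.3),FR=(309.4,132.1))
P={k:tri(S,[sp[k]],T,[tp[k]]) for k in sp}
for k in P: print(k,P[k][0].round(4),round(P[k][1],4))
q={k:P[k][0] for k in P}
for a,b in(("FL","RL"),("FR","RR")): d=q[b]-q[a]; print("axis",np.degrees(np.arctan2(d[1],d[0])),np.linalg.norm(d))
for a,b in(("FR","FL"),("RR","RL")): d=q[b]-q[a]; print("width",np.degrees(np.arctan2(-d[0],d[1])),np.linalg.norm(d))
# feet
def quad(c,roi,cond):
    x0,y0,x1,y1=roi; m=np.zeros(c.img.shape[:2],np.uint8); m[y0:y1,x0:x1]=cond(c.img[y0:y1,x0:x1].astype(int).max(2)); 
    return m
def fa(uv): return np.float64(uv)
f=np.array([(353,452),(185,285),(180,592)])/5+(240,220)
print("camfoot S",S.plane(f,0.01).round(4))
f=np.array([(122,490),(428,527),(455,290)])/8.5+(270,95)
Pf=T.plane(f,0.01);print("camfoot T",Pf.round(4), np.degrees(np.arctan2(*(Pf[2]-Pf[1])[[1,0]])),np.degrees(np.arctan2(*(Pf[0]-Pf[1])[[1,0]]))-90)
print("glass T",T.plane([np.array((235,365))/8.5+(270,95)],0.22).round(4))
print("lens rim S", S.plane([np.array((272,103))/5+(240,220)],0.22))
# stand
f=np.array([(150,118),(350,115),(350,380),(145,380)])/8+(205,155)
Pf=T.plane(f,0.012);print("stand T",Pf.round(4),Pf.mean(0)); 
f=np.array([(147,358),(292,450),(188,596),(38,492)])/4+(360,200)
Pf=S.plane(f,0.012);print("stand S",Pf.round(4),Pf.mean(0))
print("bar S posttop,tip", S.plane(np.array([(226,250),(338,104)])/4+(360,200),0.234).round(4))
print("bar T", T.plane(np.array([(122,125),(116,375),(132,408)])/8+(205,155),0.234).round(4))
print("post base S",S.plane([np.array((170,475))/4+(360,200)],0.012),"T",T.plane([np.array((232,245))/8+(205,155)],0.012))
print("barshadow T dir",T.plane(np.array([(552,350),(556,590)])/8+(205,155),0.0))
# mug, scene
print("mug base S bbox", S.plane([(349,270)],0.0), "rim S",S.plane([(350.2,243.5)],0.08))
E
```

```text
FL [0.7472 0.0775 0.2314] 0.004
FR [0.7396 0.01   0.2331] 0.0064
RL [0.8066 0.0739 0.2369] 0.0029
RR [0.7993 0.0065 0.2364] 0.0062
axis -3.418465415942037 0.05974154121661397
axis -3.2862965426197084 0.05991527031079513
width -6.402324580225389 0.06794097515569919
width -6.1222493796520645 0.06776709239486621
camfoot S [[ 0.7422  0.1205  0.01  ]
 [ 0.7231 -0.0138  0.01  ]
 [ 0.8552  0.1088  0.01  ]]
camfoot T [[ 0.7353  0.1111  0.01  ]
 [ 0.7188 -0.0267  0.01  ]
 [ 0.8307 -0.0378  0.01  ]] -5.639580613302405 -6.834197020187119
glass T [[0.7249 0.0478 0.22  ]]
lens rim S [[0.73137106 0.05906334 0.22      ]]
stand T [[0.6661 0.3409 0.012 ]
 [0.668  0.245  0.012 ]
 [0.5396 0.2401 0.012 ]
 [0.5389 0.3372 0.012 ]] [0.60318117 0.29078108 0.012     ]
stand S [[0.548  0.25   0.012 ]
 [0.5466 0.3577 0.012 ]
 [0.6743 0.3617 0.012 ]
 [0.6755 0.2539 0.012 ]] [0.61108825 0.30581697 0.012     ]
bar S posttop,tip [[0.6131 0.3067 0.234 ]
 [0.4774 0.2996 0.234 ]]
bar T [[0.6044 0.3057 0.234 ]
 [0.4971 0.3029 0.234 ]
 [0.4832 0.2955 0.234 ]]
post base S [[0.61210699 0.30905057 0.012     ]] T [[0.60428216 0.29870297 0.012     ]]
barshadow T dir [[0.55717065 0.1466651  0.        ]
 [0.44288051 0.14165095 0.        ]]
mug base S bbox [[0.57177878 0.11237685 0.        ]] rim S [[0.5523661  0.09463378 0.08      ]]
```

```bash
python3 - <<'E'
from m import *
S,T=cams()
def foot(c,seed,lo,hi,z,name,box):
    g=c.img.astype(int).max(2); m=((g>=lo)&(g<=hi)).astype(np.uint8)
    M=np.zeros_like(m); x0,y0,x1,y1=box; M[y0:y1,x0:x1]=m[y0:y1,x0:x1]
    M=big(M,seed); ys,xs=np.nonzero(M)
    P=c.plane(np.c_[xs,ys],z)[:,:2]
    r=cv2.minAreaRect((P*1000).astype(np.float32)); print(name,M.sum(),"ctr",np.round(r[0],1),"size",np.round(r[1],1),"ang",round(r[2],2))
for lo in (0,):
    foot(T,(300,150),0,45,.01,"camfoot T",(275,95,330,165))
    foot(S,(285,310),0,45,.01,"camfoot S",(240,270,320,345))
    foot(T,(237,180),0,95,.012,"stand T",(218,165,256,206))
    foot(S,(400,325),0,95,.012,"stand S",(365,285,440,352))
crop(S.img,240,218,300,278,9,"pics/s5.png")
g=T.img.max(2); print(g[140:160:3,285:330:2]); print(g[185:188,214:254]);print(S.img.max(2)[300:340:6,370:436:2])
E
```

```text
camfoot T 846 ctr [784.7  41.4] size [133.8 115. ] ang 82.26
camfoot S 1914 ctr [789.3  44.4] size [141.1 118.9] ang 82.78
stand T 856 ctr [604.4 293.3] size [129.4  95.9] ang 2.24
stand S 1975 ctr [596.7 303.7] size [163.4 110.7] ang 2.18
[[ 76  23  22  26  26  21  30  31  25  18  22  27  23  22  25  18  27  19
   67 109 106 108 106]
 [ 44  24  26  27  24  23  26  23  23  27  22  27  26  27  23  25  23  24
   85 123 156 148 123]
 [ 22  26  28  30  24  23  24  29  31  27  24  24  25  29  25  29  27  24
  100 155 160 159 148]
 [ 20  26  24  19  26  27  27  20  26  26  26  24  24  29  30  26  23  38
  121 161 159 158 142]
 [ 23  27  15  22  21  27  23  24  21  24  26  26  19  24  27  27  26  49
  123 161 160 161 116]
 [164 163 159 153 117 116  96  68  56  43  42  38  22  23  23  23  21  69
  126 163 161 149 104]
 [163 164 163 162 160 161 161 160 163 163 162 162 154 155 129 124 111 125
  154 161 160 151 108]]
[[163 161 159 164 155 122 118 134 109  75  65  65  64  66  65  70  67  70
   73  66  63  53  47  47  50  56  62  63  66  68  68  69  66  63  82 104
  130 159 164 165]
 [161 160 157
[... 581 characters left out ...]
2 168 168 168]
 [167 169 172 128  75  77  78  77  77  79  78  78  75  55  56  70 104 125
   90  77  78  75  80  77  77  78  78  79  77  78  79  70 166]
 [154 104  76  78  77  76  79  77  80  78  77  80  77  80  78  93 124  99
   78  77  77  80  79  78  79  77  78  78  79  71 163 164 167]
 [ 45  72  75  76  78  78  76  78  75  79  77  81  80  79  77  77  78  79
   79  76  77  79  80  77  76  76  77  69 163 165 166 164 165]
 [167 167 169 143  55  62  78  78  77  78  77  77  78  76  79  78  78  77
   79  78  78  77  76  77  62  64 164 168 165 166 163 166 161]
 [170 166 169 168 166 165 166 166  96  49  74  78  79  78  81  79  77  77
   78  79  75  80  81  62 168 167 166 166 164 164 164 165 164]]
```

View pics/s5.png

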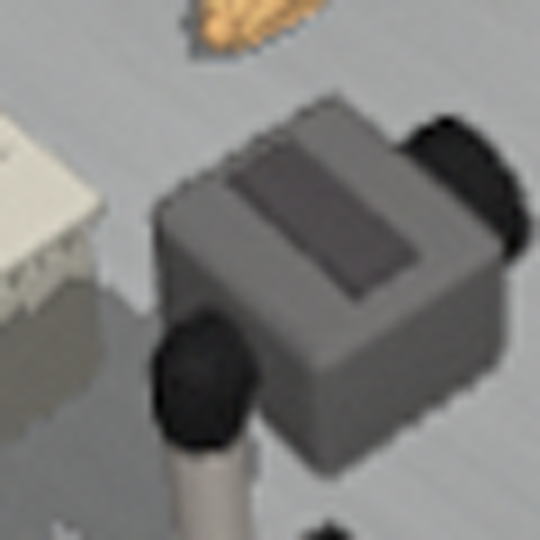

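```bash
cat > go.py <<'E'
import sys
from h import *
from plant import ctrl
o=ctrl.get_obs(); a=[float(v) for v in sys.argv[1:]]
p=np.array(o["tool_pos"]); R=Ro.from_euler('xyz',o["orientation"],degrees=True).as_matrix()
d=R.T@(np.array(a[:3])-p); y=o["orientation"][2]; t=-((a[3]-y+180)%360-180)
print("t",o["clock"],"pos",p.round(4),"rpy",o["orientation"].round(2),"F",o["force"].round(1),"open",round(o["opening"]*1000,1),"q6",o["joint_pos"][5].round(1))
print("shift/0.1:",(d/0.1).round(3),"turn/180:",round(t/180,4))
E
python3 - <<'E'
from m import *
S,T=cams()
from plant import ctrl
p=ctrl.get_obs()["tool_pos"]; print(S.proj([p]),T.proj([p]))
crop(S.img,195,10,285,80,8,"pics/sg.png")
print("mug rim S",S.plane([(350.1,243.2)],.08),"T",T.plane([(287.3,197.4)],.08))
print("handle outer S",S.plane([(359.0,266.9)],.067),"T",T.plane([(272.6,187.3)],.067))
E
python3 go.py .549 .092 .19 -126
```

```text
[[240.85604909  74.0461641 ]] [[496.76304902 275.73338012]]
mug rim S [[0.55170948 0.09380132 0.08      ]] T [[0.54606093 0.08987657 0.08      ]]
handle outer S [[0.59078507 0.1534054  0.067     ]] T [[0.58612322 0.14572557 0.067     ]]
t 0.6 pos [ 0.2621 -0.622   0.1908] rpy [ 180.     -0.   -157.15] F [-0.   0.8 -0.1] open 87.5 q6 -16.5
shift/0.1: [-5.417  5.466  0.007] turn/180: -0.173
```

View pics/sg.png

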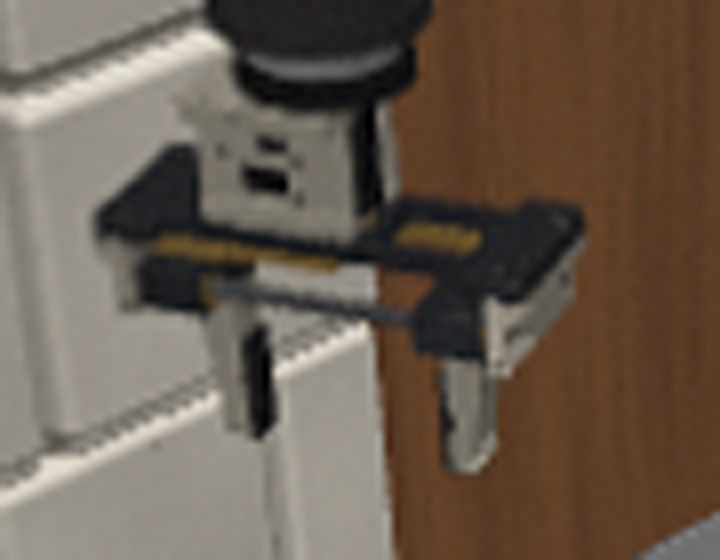

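```bash
python3 - <<'E'
from m import *
S,T=cams()
from plant import ctrl
o=ctrl.get_obs();p=o["tool_pos"]; R=Ro.from_euler('xyz',o["orientation"],degrees=True).as_matrix()
def draw(c,im,x0,y0,f,pts):
    for q in c.proj(pts): cv2.circle(im,tuple(int(v) for v in ((q-(x0,y0)+.5)*f)),3,(0,255,0),1)
pts=[p+R@np.array(v) for v in [(0,0,0),(0,.044,0),(0,-.044,0),(0,.044,-.066),(0,-.044,-.066)]]
for c,n,b in((S,"S",(195,10,285,90)),(T,"T",(460,230,560,310))):
    im=cv2.resize(c.img[b[1]:b[3],b[0]:b[2]],None,fx=7,fy=7,interpolation=cv2.INTER_CUBIC); draw(c,im,b[0],b[1],7,pts)
    cv2.imwrite(f"pics/g1{n}.png",im)
E
```

```text
(no output)
```

View pics/g1S.png

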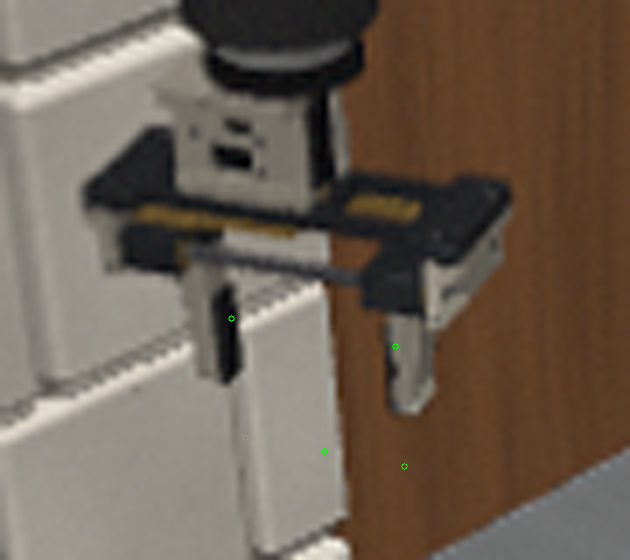

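View pics/g1T.png

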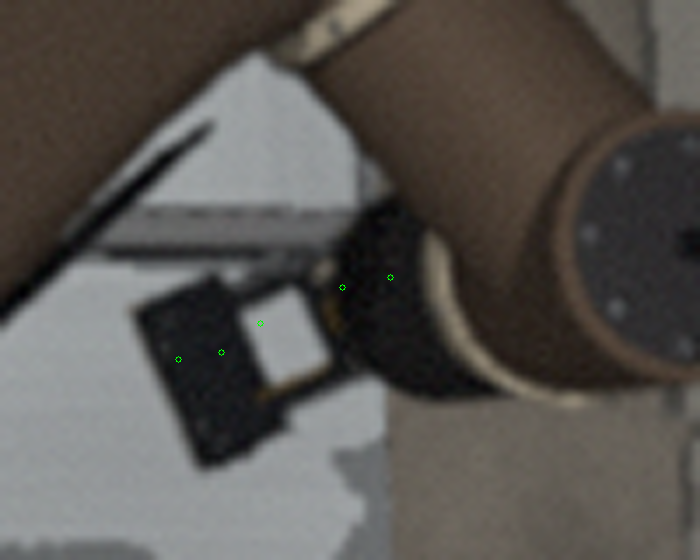

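```bash
python3 - <<'E'
from m import *
S,T=cams()
print(S.proj([[0,0,0],[0,0,.03]]),T.proj([[0,0,0],[0,0,.2]]))
print("cuts",S.proj([[.549,.092,.19],[.262,-.622,.22]]))
E
```

```text
[[421.99292136 154.63102997]
 [423.47767067 147.89425127]] [[310.83002789 350.92873251]
 [308.76013183 356.29958663]]
cuts [[353.27482643 213.44305651]
 [240.16454807  66.58349035]]
```

```bash
python3 -m creep '[[-0.12,0.12,0,-0.03,87],[-0.25,0.25,0,-0.06,87],[-0.4,0.4,0,-0.09,87],[-0.55,0.55,0,-0.12,87],[-0.7,0.7,0,-0.15,87],[-0.85,0.85,0,-0.173,87],[-1,1,0,-0.173,87],[-1,1,0,-0.173,87]]'; python3 go.py .549 .092 .19 -126
```

```text
clock: 1.47
tool_pos: [0.3164, -0.4885, 0.1913]
orientation: [-180.0, 0.0, -125.9]
force: [0.3, 0.6, 0.3]
opening: 0.0869
t 1.4667 pos [ 0.3164 -0.4885  0.1913] rpy [-1.7995e+02  4.0000e-02 -1.2590e+02] F [0.3 0.6 0.3] open 86.9 q6 2.0
shift/0.1: [-6.067  1.52   0.016] turn/180: 0.0006
```

```bash

python3 -m creep '[[-0.15,0.04,0,0,87],[-0.3,0.08,0,0,87],[-0.45,0.12,0,0,87],[-0.6,0.16,0,0,87],[-0.75,0.2,0,0,87],[-0.9,0.24,0,0,87],[-1,0.27,0,0,87],[-1,0.27,0,0,87]]' >/dev/null
python3 -m creep '[[-0.15,0.04,0,0,87],[-0.3,0.08,0,0,87],[-0.45,0.12,0,0,87],[-0.6,0.16,0,0,87],[-0.75,0.2,0,0,87],[-0.9,0.24,0,0,87],[-1,0.27,0,0,87],[-1,0.27,0,0,87]]' >/dev/null
python3 -m creep '[[-0.15,0.04,0,0,87],[-0.3,0.08,0,0,87],[-0.45,0.12,0,0,87],[-0.6,0.16,0,0,87],[-0.75,0.2,0,0,87],[-0.9,0.24,0,0,87],[-1,0.27,0,0,87],[-1,0.27,0,0,87]]'
python3 go.py .549 .092 .19 -126
```

```text
clock: 3.47
tool_pos: [0.4268, -0.2001, 0.1908]
orientation: [-180.0, 0.0, -125.9]
force: [-0.6, -0.1, 0.3]
opening: 0.087
t 3.4667 pos [ 0.4268 -0.2001  0.1908] rpy [-1.7999e+02  1.0000e-02 -1.2595e+02] F [-0.6 -0.1  0.3] open 87.0 q6 -34.8
shift/0.1: [-3.082  0.726  0.009] turn/180: 0.0003
```

```bash

python3 -m creep '[[-0.15,0.04,0,0,87],[-0.3,0.08,0,0,87],[-0.45,0.12,0,0,87],[-0.6,0.16,0,0,87],[-0.75,0.2,0,0,87],[-0.9,0.24,0,0,87],[-1,0.24,0,0,87],[-1,0.24,0,0,87]]' >/dev/null
python3 -m creep '[[-0.15,0.04,0,0,87],[-0.3,0.08,0,0,87],[-0.45,0.12,0,0,87],[-0.6,0.16,0,0,87],[-0.75,0.2,0,0,87],[-0.9,0.24,0,0,87],[-1,0.24,0,0,87],[-1,0.24,0,0,87]]' >/dev/null
python3 -m creep '[[-0.15,0.04,0,0,87],[-0.3,0.08,0,0,87],[-0.45,0.12,0,0,87],[-0.6,0.16,0,0,87],[-0.75,0.2,0,0,87],[-0.9,0.24,0,0,87],[-1,0.24,0,0,87],[-1,0.24,0,0,87]]'
python3 go.py .549 .092 .19 -126
cat > gp.py <<'E'
import sys
from m import *
from plant import ctrl
S,T=cams(); o=ctrl.get_obs();p=o["tool_pos"]; R=Ro.from_euler('xyz',o["orientation"],degrees=True).as_matrix()
w=o["opening"]/2
pts=[p+R@np.array(v) for v in [(0,0,0),(0,w,0),(0,-w,0),(0,w,-.066),(0,-w,-.066)]]
n=sys.argv[1]; h=int(sys.argv[2]) if len(sys.argv)>2 else 50
for c,k in((S,"S"),(T,"T")):
    q=c.proj([p])[0].astype(int); x0=max(q[0]-h,0);y0=max(q[1]-h,0); f=500//(2*h)
    im=cv2.resize(c.img[y0:y0+2*h,x0:x0+2*h],None,fx=f,fy=f,interpolation=cv2.INTER_CUBIC)
    for q in c.proj(pts): cv2.circle(im,tuple(int(v) for v in ((q-(x0,y0)+.5)*f)),3,(0,255,0),1)
    cv2.imwrite(f"pics/{n}{k}.png",im); print(k,"crop origin",x0,y0,"f",f)
a=cv2.imread(f"pics/{n}S.png");b=cv2.imread(f"pics/{n}T.png");H=min(len(a),len(b));W=cv2.hconcat([a[:H],b[:H]]);
s=min(1,800/W.shape[1]);cv2.imwrite(f"pics/{n}.png",cv2.resize(W,None,fx=s,fy=s))
E
python3 gp.py a1
```

```text
clock: 5.47
tool_pos: [0.5455, 0.0863, 0.1904]
orientation: [-180.0, -0.0, -125.9]
force: [0.6, -1.5, 0.6]
opening: 0.0875
t 5.4667 pos [0.5455 0.0863 0.1904] rpy [-1.8000e+02 -1.0000e-02 -1.2591e+02] F [ 0.6 -1.5  0.6] open 87.5 q6 -65.2
shift/0.1: [-0.067  0.005  0.004] turn/180: 0.0005
S crop origin 302 160 f 5
T crop origin 236 141 f 5
```

View pics/a1.png

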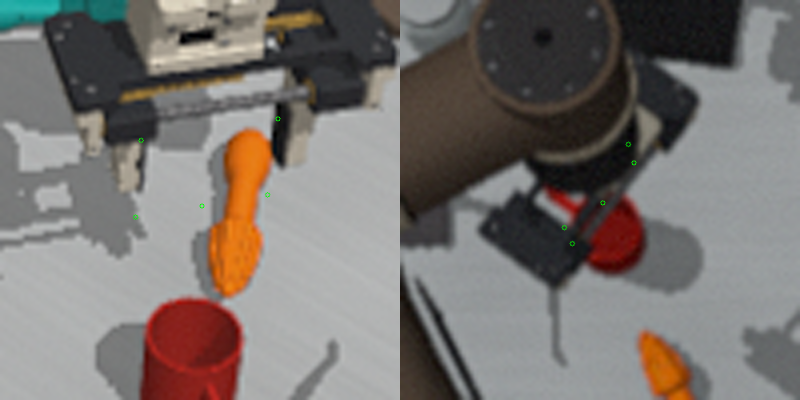

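```bash
python3 - <<'E'
from m import *
S,T=cams()
print("post top",tri(S,[(416.1,262.1)],T,[(220.8,170.2)]))
print("plate corner",tri(S,[(302+395/4-.4,160+65/4-.4)],T,[(236+80/4-.4,141+227/4-.4)]))
print("bar tip",tri(S,[(444.1,225.7)],T,[(221.1,205.6)]))
crop(S.img,300,140,420,240,6.5,"pics/a2S.png"); crop(T.img,240,120,340,215,7,"pics/a2T.png")
E
```

```text
post top (array([0.60773783, 0.30445218, 0.22823116]), np.float64(0.0015657212463177307))
plate corner (array([0.49363952, 0.17090841, 0.32503013]), np.float64(0.003372970276660123))
bar tip (array([0.48283968, 0.29793604, 0.23874222]), np.float64(0.00430402331240166))
```

View pics/a2S.png

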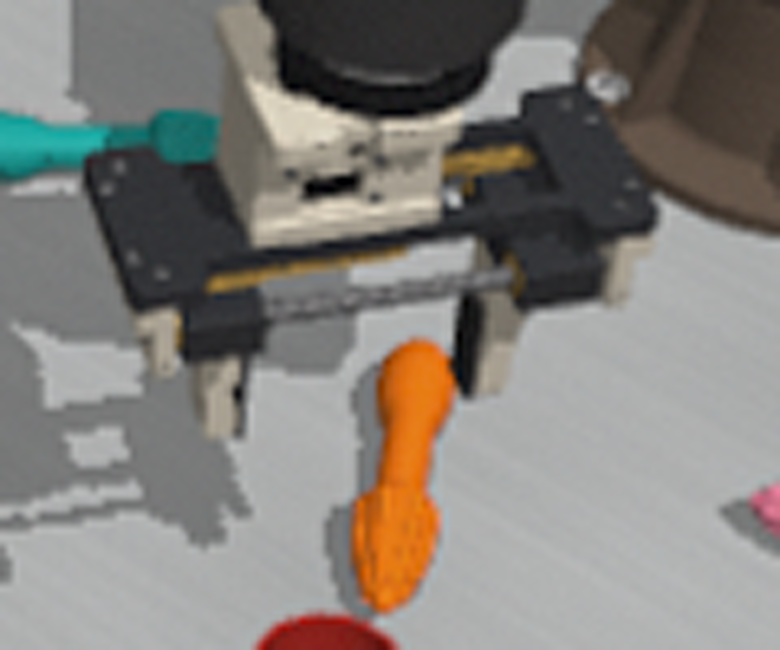

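View pics/a2T.png

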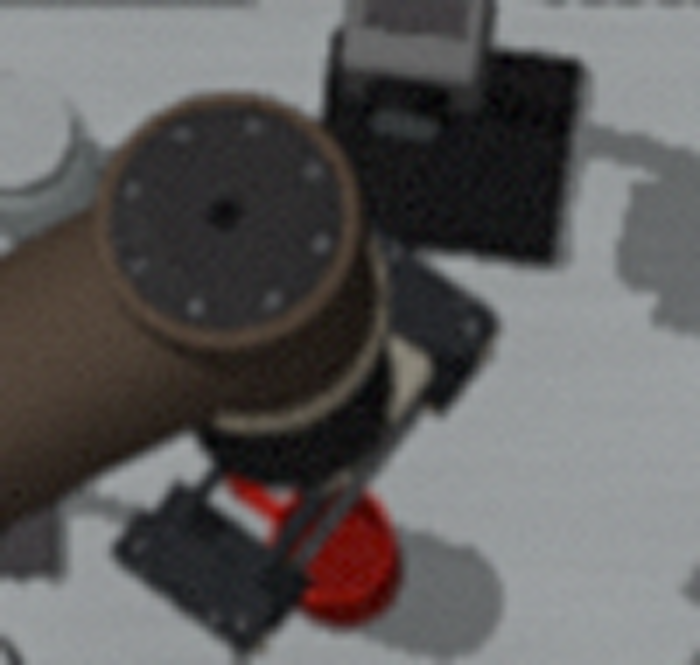

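```bash
python3 - <<'E'
from m import *
S,T=cams()
for uv,xy in (((490,393),(.502,.118)),((222,435),(.589,.0546))):
    px=np.array(uv)/6.5+(300,140)-.42
    for z in (.19,.2,.21,.22): print(px,z,S.plane([px],z).round(4), S.proj([[*xy,z]]).round(1))
E
```

```text
[374.96461538 200.04153846] 0.19 [[0.4734 0.1051 0.19  ]] [[372.6 208.3]]
[374.96461538 200.04153846] 0.2 [[0.4825 0.1102 0.2   ]] [[373.1 205.5]]
[374.96461538 200.04153846] 0.21 [[0.4917 0.1154 0.21  ]] [[373.5 202.7]]
[374.96461538 200.04153846] 0.22 [[0.5009 0.1205 0.22  ]] [[373.9 199.8]]
[333.73384615 206.50307692] 0.19 [[0.5622 0.04   0.19  ]] [[331.6 215. ]]
[333.73384615 206.50307692] 0.2 [[0.5703 0.0459 0.2   ]] [[331.8 212.2]]
[333.73384615 206.50307692] 0.21 [[0.5784 0.0518 0.21  ]] [[331.9 209.3]]
[333.73384615 206.50307692] 0.22 [[0.5866 0.0577 0.22  ]] [[332.1 206.4]]
```

```bash

python3 -m creep '[[-0.03,0,0.1,0,87],[-0.07,0,0.2,0,87],[-0.07,0,0.35,0,87],[-0.07,0,0.5,0,87],[-0.07,0,0.65,0,87],[-0.07,0,0.8,0,87],[-0.07,0,0.9,0,87],[-0.07,0,0.9,0,87]]'
python3 gp.py a3 42;python3 go.py .549 .092 .031 -126
```

```text
clock: 6.43
tool_pos: [0.5468, 0.0892, 0.0977]
orientation: [179.9, -0.2, -126.0]
force: [-0.8, -1.0, 0.3]
opening: 0.0868
S crop origin 308 194 f 5
T crop origin 244 153 f 5
t 6.5333 pos [0.5484 0.0898 0.1004] rpy [ 1.7998e+02 -6.0000e-02 -1.2601e+02] F [0.  0.3 0.2] open 87.0 q6 -65.5
shift/0.1: [-0.022  0.008  0.694] turn/180: -0.0
```

View pics/a3.png

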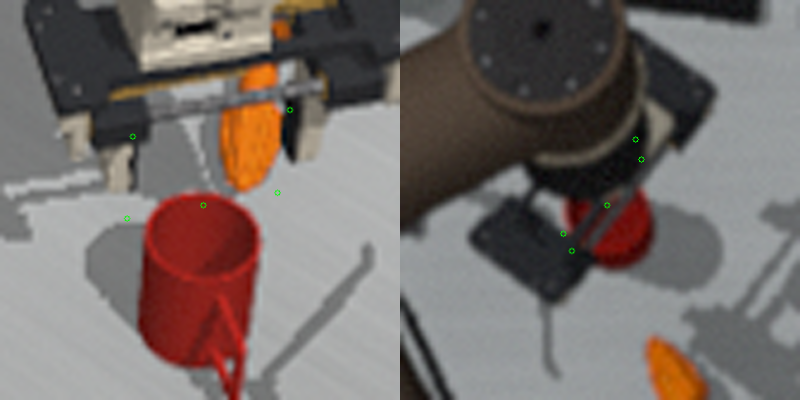

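```bash

python3 -m creep '[[-0.02,0.01,0.1,0,87],[-0.02,0.01,0.2,0,87],[-0.02,0.01,0.3,0,87],[-0.02,0.01,0.4,0,87],[-0.02,0.01,0.5,0,87],[-0.02,0.01,0.6,0,87],[-0.02,0.01,0.65,0,87],[-0.02,0.01,0.65,0,87]]'
python3 gp.py a4 42;python3 go.py .549 .092 .031 -126
```

```text
clock: 7.2
tool_pos: [0.5479, 0.0917, 0.0341]
orientation: [179.9, -0.1, -126.0]
force: [-0.1, -0.8, 0.8]
opening: 0.087
S crop origin 307 210 f 5
T crop origin 245 157 f 5
t 7.3 pos [0.549  0.0921 0.0356] rpy [ 1.80e+02 -3.00e-02 -1.26e+02] F [ 0.  -0.5  1.2] open 86.6 q6 -65.7
shift/0.1: [ 0.    -0.001  0.046] turn/180: -0.0
```

View pics/a4.png

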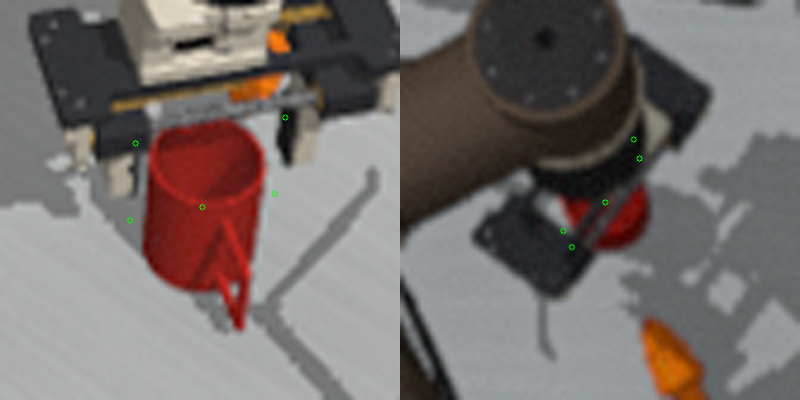

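```bash

python3 -m creep '[[0,0,0.03,0,87],[0,0,0.06,0,87],[0,0,0.09,0,87],[0,0,0.12,0,87],[0,0,0.14,0,87],[0,0,0.15,0,87],[0,0,0.15,0,87],[0,0,0.15,0,87]]'
python3 gp.py a5 42;python3 go.py .549 .092 .031 -126
```

```text
clock: 7.97
tool_pos: [0.5489, 0.0921, 0.0207]
orientation: [-180.0, -0.0, -126.0]
force: [-0.8, 0.1, 0.7]
opening: 0.087
S crop origin 306 214 f 5
T crop origin 245 157 f 5
t 8.0667 pos [0.549  0.0922 0.0209] rpy [-1.7999e+02  1.0000e-02 -1.2601e+02] F [-0.3 -0.8  0.7] open 86.9 q6 -65.7
shift/0.1: [ 0.001 -0.001 -0.101] turn/180: -0.0
```

View pics/a5.png

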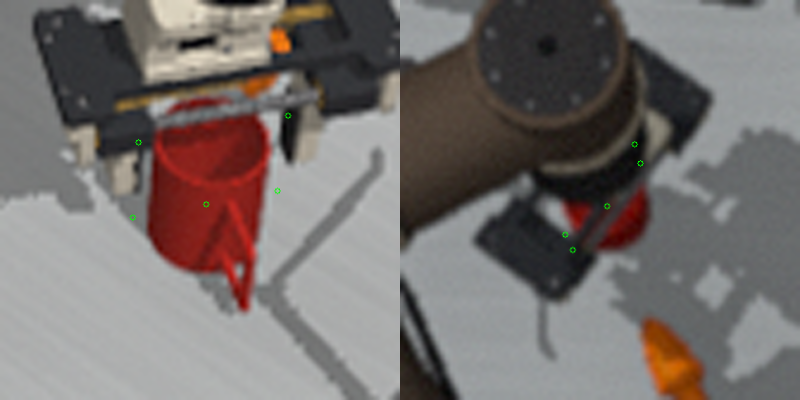

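```bash

python3 -m creep '[[0,0,0,0,75],[0,0,0,0,65],[0,0,0,0,55],[0,0,0,0,50],[0,0,0,0,50],[0,0,0,0,50],[0,0,0,0,50],[0,0,0,0,50]]'
python3 -m creep '[[0,0,-0.05,0,50],[0,0,-0.1,0,50],[0,0,-0.2,0,50],[0,0,-0.3,0,50],[0,0,-0.4,0,50],[0,0,-0.5,0,50],[0,0,-0.5,0,50],[0,0,-0.5,0,50]]'
python3 gp.py a6 42;python3 go.py .549 .092 .031 -126
```

```text
clock: 8.73
tool_pos: [0.5489, 0.0922, 0.0208]
orientation: [-180.0, 0.0, -126.0]
force: [-0.0, 0.7, 0.4]
opening: 0.0643
clock: 9.4
tool_pos: [0.5494, 0.0925, 0.0718]
orientation: [-180.0, 0.1, -126.0]
force: [-0.4, 0.3, -2.7]
opening: 0.0645
S crop origin 308 202 f 5
T crop origin 244 155 f 5
t 9.5 pos [0.5485 0.0921 0.0706] rpy [ 1.7998e+02 -1.0000e-02 -1.2602e+02] F [-0.2 -0.1 -1.9] open 64.5 q6 -65.7
shift/0.1: [-0.002 -0.004  0.396] turn/180: -0.0001
```

View pics/a6.png

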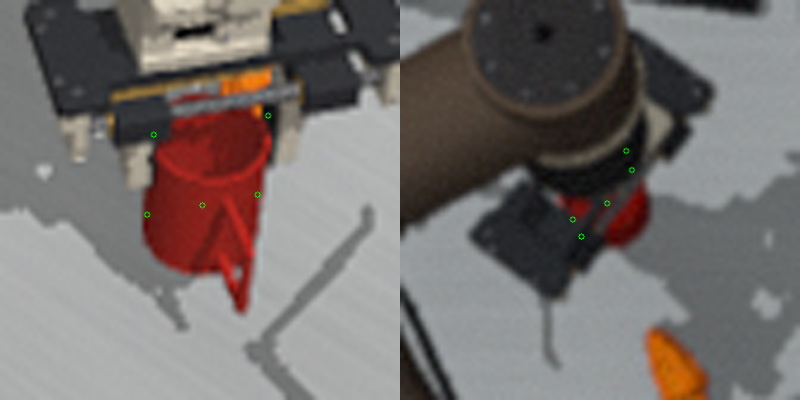

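```bash
python3 go.py .432 .13 .216 -89
```

```text
t 9.5 pos [0.5485 0.0921 0.0706] rpy [ 1.7998e+02 -1.0000e-02 -1.2602e+02] F [-0.2 -0.1 -1.9] open 64.5 q6 -65.7
shift/0.1: [ 0.379  1.166 -1.454] turn/180: -0.2057
```

```bash
python3 -m creep '[[0,0.05,-0.12,0,50],[0,0.15,-0.25,0,50],[0,0.25,-0.4,0,50],[0.05,0.35,-0.55,0,50],[0.1,0.45,-0.7,0,50],[0.15,0.55,-0.85,0,50],[0.19,0.6,-1,0,50],[0.19,0.6,-1,0,50]]'
python3 -m creep '[[0.02,0.07,-0.06,-0.02,50],[0.05,0.15,-0.12,-0.05,50],[0.08,0.23,-0.2,-0.08,50],[0.11,0.31,-0.28,-0.11,50],[0.14,0.4,-0.36,-0.14,50],[0.17,0.48,-0.42,-0.17,50],[0.19,0.56,-0.45,-0.2,50],[0.19,0.56,-0.45,-0.206,50]]'
python3 go.py .432 .2486 .216 -89
```

```text
clock: 10.17
tool_pos: [0.4894, 0.1127, 0.1743]
orientation: [-179.9, 0.2, -125.9]
force: [-0.7, 1.4, -1.2]
opening: 0.064
clock: 10.83
tool_pos: [0.4319, 0.1299, 0.2163]
orientation: [-180.0, 0.0, -88.6]
force: [0.4, -0.4, -2.7]
opening: 0.0642
t 10.8333 pos [0.4319 0.1299 0.2163] rpy [-1.7997e+02  4.0000e-02 -8.8630e+01] F [ 0.4 -0.4 -2.7] open 64.2 q6 -40.5
shift/0.1: [-1.186 -0.029  0.004] turn/180: 0.0021
```

Now a check of the held mug against the TCP, and of the handle against the hook, before I approach.

```bash
python3 -m creep '[[-0.1,0,0,0,50],[-0.2,0,0,0,50],[-0.3,0,0,0,50],[-0.4,0,0,0,50],[-0.5,0,0,0,50],[-0.6,0,0,0,50],[-0.6,0,0,0,50],[-0.6,0,0,0,50]]'; python3 go.py .432 .2486 .216 -89
cat > mc.py <<'E'
import sys
from m import *
from plant import ctrl
S,T=cams(); o=ctrl.get_obs();p=o["tool_pos"]
pts={"open_ctr":None}
yaw=np.radians(o["orientation"][2]+180+float(sys.argv[2])); hy=np.array([np.cos(yaw),np.sin(yaw),0]); 
b=p-np.array([0,0,.0208]); 
P=[b+[0,0,.08], b+hy*.0495+[0,0,.04], b+hy*.073+[0,0,.067],b+hy*.073+[0,0,.013]]
bd=np.array([np.cos(np.radians(2.5)),np.sin(np.radians(2.5)),0]); s=np.array([.545,.303,.234])
H=[s,s-.061*bd,s-.061*bd+[0,0,.011],s+.065*bd]
x0,y0,w,h=350,180,120,120
for c,n,(x0,y0,w,h) in((S,"S",(370,170,110,110)),(T,"T",(205,150,90,90))):
    f=6; im=cv2.resize(c.img[y0:y0+h,x0:x0+w],None,fx=f,fy=f,interpolation=cv2.INTER_CUBIC)
    for pp,col in((P,(0,255,0)),(H,(255,0,255))):
        for q in c.proj(pp): cv2.circle(im,tuple(int(v) for v in ((q-(x0,y0)+.5)*f)),3,col,1)
    cv2.imwrite(f"pics/{sys.argv[1]}{n}.png",im)
E
python3 mc.py b1 1.5
```

```text
clock: 11.5
tool_pos: [0.4315, 0.1903, 0.2155]
orientation: [180.0, -0.0, -88.9]
force: [0.2, -0.4, -1.6]
opening: 0.0642
t 11.5 pos [0.4315 0.1903 0.2155] rpy [ 1.7997e+02 -3.0000e-02 -8.8880e+01] F [ 0.2 -0.4 -1.6] open 64.2 q6 -46.7
shift/0.1: [-0.583 -0.016 -0.006] turn/180: 0.0007
```

View pics/b1S.png

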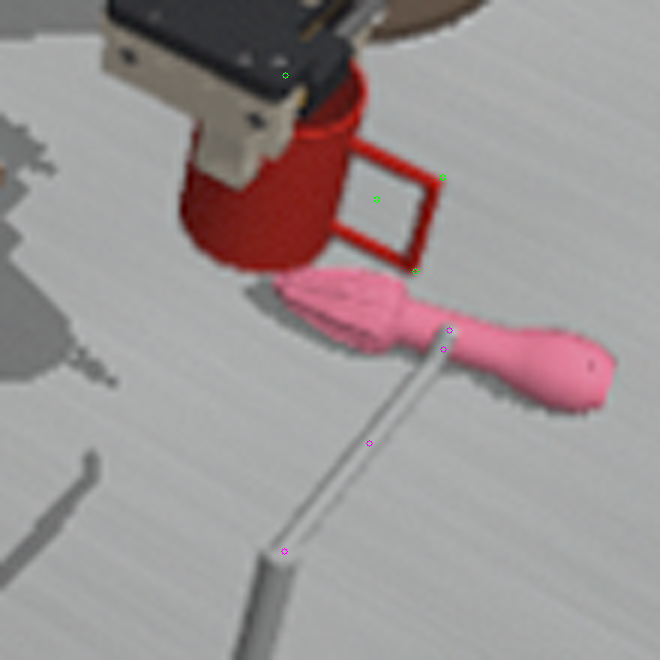

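View pics/b1T.png

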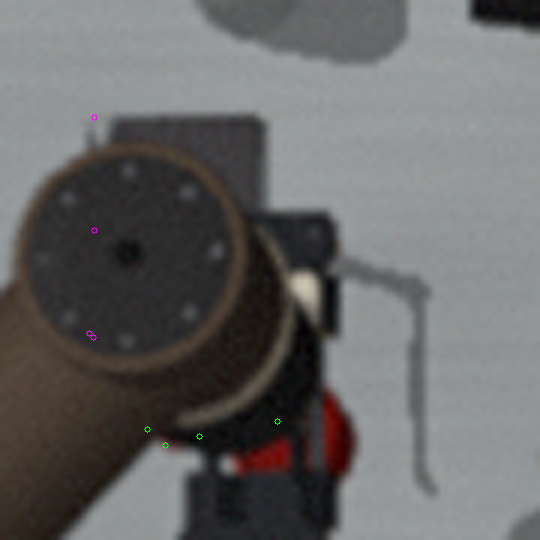

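The handle's modelled corners land on the picture at S crop (442,177) and (415,270), and the hook's modelled tip lands on it at (449,330). Moving on to threading.

```bash
python3 -m creep '[[-0.08,0,0,0,50],[-0.16,0,0,0,50],[-0.24,0,0,0,50],[-0.32,0,0,0,50],[-0.42,0,0,0,50],[-0.52,-0.01,0,0,50],[-0.58,-0.01,0,0,50],[-0.58,-0.01,0,0,50]]'; python3 go.py .547 .2535 .216 -89
python3 mc.py b2 1.5
```

```text
clock: 12.27
tool_pos: [0.4316, 0.249, 0.2155]
orientation: [180.0, -0.0, -88.9]
force: [-0.8, -0.5, -1.7]
opening: 0.0641
t 12.2667 pos [0.4316 0.249  0.2155] rpy [ 1.7999e+02 -1.0000e-02 -8.8870e+01] F [-0.8 -0.5 -1.7] open 64.1 q6 -51.5
shift/0.1: [-0.022 -1.155 -0.005] turn/180: 0.0007
```

View pics/b2S.png

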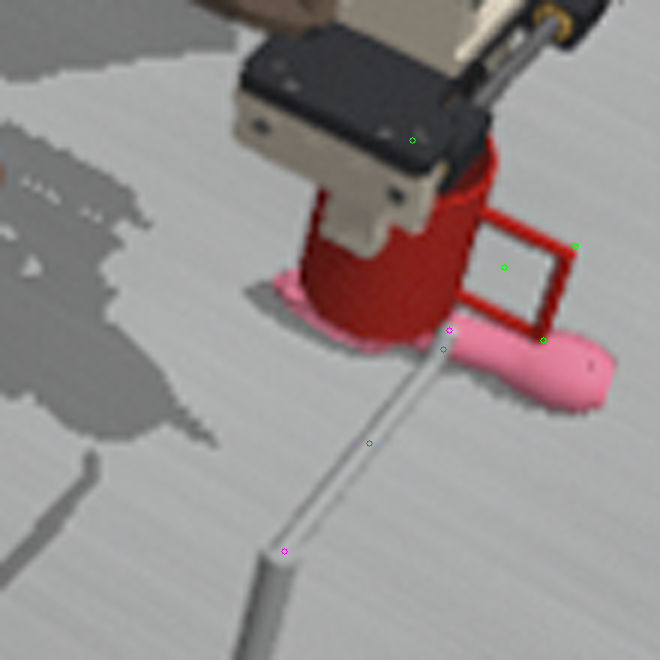

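```bash
python3 -m creep '[[0,-0.08,0,0,50],[0,-0.16,0,0,50],[0,-0.24,0,0,50],[-0.01,-0.32,0,0,50],[-0.01,-0.4,0,0,50],[-0.01,-0.48,0,0,50],[-0.01,-0.58,0,0,50],[-0.01,-0.58,0,0,50]]'; python3 go.py .547 .2535 .216 -89
python3 mc.py b3 1.5
```

```text
clock: 13.03
tool_pos: [0.4913, 0.2497, 0.2154]
orientation: [-180.0, -0.0, -89.0]
force: [0.4, 0.8, -1.6]
opening: 0.0644
t 13.0333 pos [0.4913 0.2497 0.2154] rpy [-1.800e+02 -3.000e-02 -8.897e+01] F [ 0.4  0.8 -1.6] open 64.4 q6 -46.3
shift/0.1: [-0.028 -0.558 -0.006] turn/180: 0.0002
```

View pics/b3S.png

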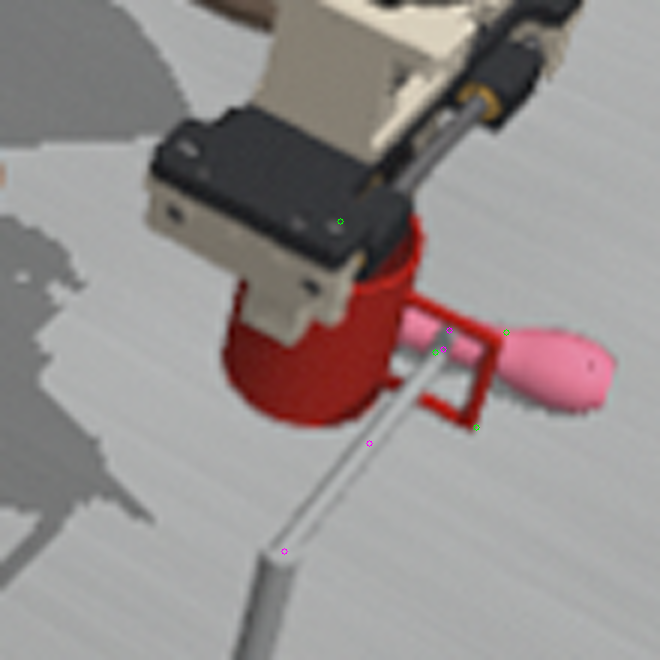

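```bash
python3 -m creep '[[0,-0.08,0,0,50],[-0.01,-0.16,0,0,50],[-0.01,-0.24,0,0,50],[-0.02,-0.32,0,0,50],[-0.02,-0.4,0,0,50],[-0.03,-0.48,0,0,50],[-0.03,-0.56,0,0,50],[-0.03,-0.56,0,0,50]]'; python3 go.py .547 .2535 .195 -89
python3 mc.py b4 1.5
```

```text
clock: 13.8
tool_pos: [0.5469, 0.2537, 0.2153]
orientation: [180.0, -0.0, -89.0]
force: [-0.0, -0.2, -1.8]
opening: 0.0642
t 13.8 pos [0.5469 0.2537 0.2153] rpy [ 1.7999e+02 -3.0000e-02 -8.8960e+01] F [-0.  -0.2 -1.8] open 64.2 q6 -42.4
shift/0.1: [ 0.002 -0.001  0.203] turn/180: 0.0002
```

View pics/b4S.png

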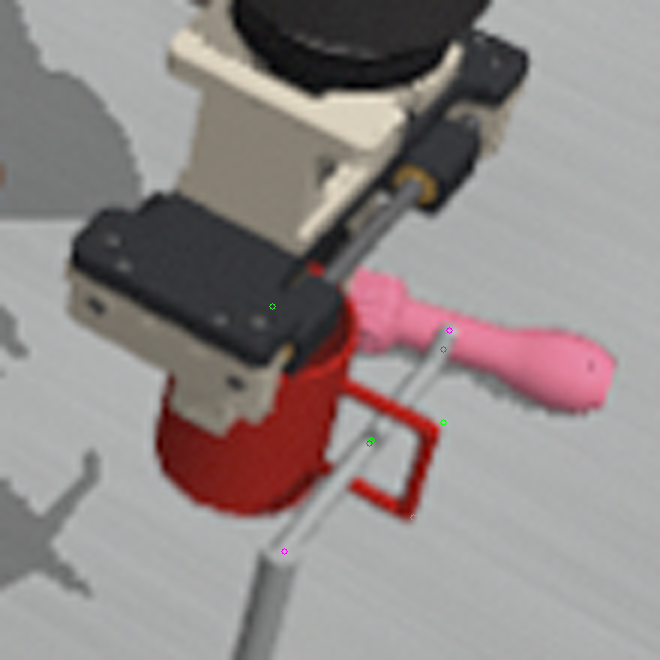

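```bash
python3 -m creep '[[0,0,0.03,0,50],[0,0,0.06,0,50],[0,0,0.09,0,50],[0,0,0.12,0,50],[0,0,0.14,0,50],[0,0,0.15,0,50],[0,0,0.16,0,50],[0,0,0.16,0,50]]'
python3 -m creep '[[0,0,0.005,0,50],[0,0,0.01,0,50],[0,0,0.015,0,50],[0,0,0.02,0,50],[0,0,0.02,0,50],[0,0,0.02,0,50],[0,0,0.02,0,50],[0,0,0.02,0,50]]'
python3 -m creep '[[0,0,0.005,0,50],[0,0,0.01,0,50],[0,0,0.015,0,50],[0,0,0.015,0,50],[0,0,0.015,0,50],[0,0,0.015,0,50],[0,0,0.015,0,50],[0,0,0.015,0,50]]'
```

```text
clock: 14.57
tool_pos: [0.5454, 0.2537, 0.1996]
orientation: [180.0, -0.0, -88.9]
force: [-0.5, 0.3, -1.9]
opening: 0.0641
clock: 15.23
tool_pos: [0.5455, 0.2537, 0.1978]
orientation: [-180.0, 0.0, -88.9]
force: [0.3, -0.5, -1.5]
opening: 0.0641
clock: 15.9
tool_pos: [0.5454, 0.2537, 0.1963]
orientation: [180.0, -0.0, -88.9]
force: [0.4, 0.4, -1.6]
opening: 0.0642
```

```bash

python3 -m creep '[[0,0,0.005,0,50],[0,0,0.01,0,50],[0,0,0.015,0,50],[0,0,0.015,0,50],[0,0,0.015,0,50],[0,0,0.015,0,50],[0,0,0.015,0,50],[0,0,0.015,0,50]]'
python3 mc.py b5 1.5
```

```text
clock: 16.57
tool_pos: [0.5454, 0.2537, 0.1948]
orientation: [-180.0, 0.0, -88.9]
force: [-0.4, 0.3, -2.0]
opening: 0.0645
```

View pics/b5S.png

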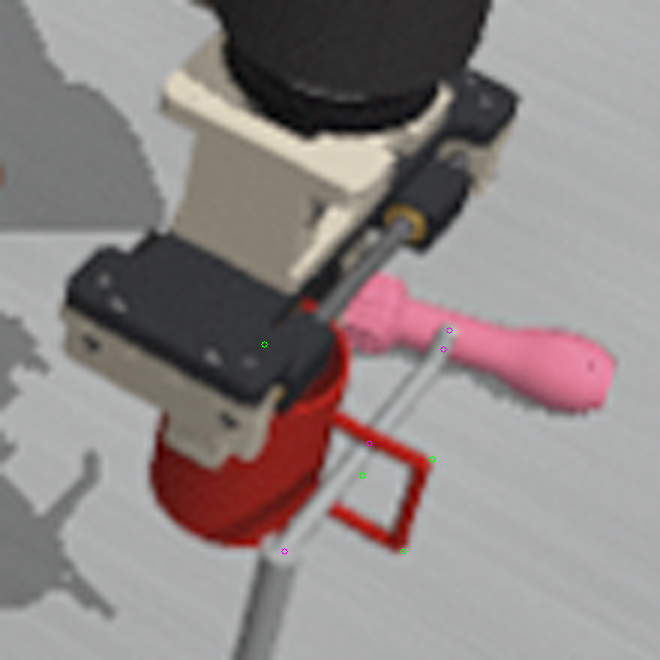

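```bash

python3 -m creep '[[0,0,0.005,0,50],[0,0,0.01,0,50],[0,0,0.015,0,50],[0,0,0.015,0,50],[0,0,0.015,0,50],[0,0,0.015,0,50],[0,0,0.015,0,50],[0,0,0.015,0,50]]'
python3 -m creep '[[0,0,0.005,0,50],[0,0,0.01,0,50],[0,0,0.015,0,50],[0,0,0.015,0,50],[0,0,0.015,0,50],[0,0,0.015,0,50],[0,0,0.015,0,50],[0,0,0.015,0,50]]'
```

```text
clock: 17.33
tool_pos: [0.5455, 0.2537, 0.1936]
orientation: [-180.0, 0.0, -88.9]
force: [-2.5, -1.8, 4.1]
opening: 0.0642
clock: 18.0
tool_pos: [0.5454, 0.2536, 0.1917]
orientation: [180.0, -0.0, -88.9]
force: [-2.3, -1.9, 4.1]
opening: 0.0645
```

```bash

python3 -m creep '[[0,0,0,0,66],[0,0,0,0,70],[0,0,0,0,78],[0,0,0,0,87],[0,0,0,0,87],[0,0,0,0,87],[0,0,0,0,87],[0,0,0,0,87]]'
python3 mc.py b6 1.5
```

```text
clock: 18.67
tool_pos: [0.5454, 0.2538, 0.1917]
orientation: [-180.0, 0.0, -88.9]
force: [-0.6, 0.6, -0.8]
opening: 0.0869
```

View pics/b6S.png

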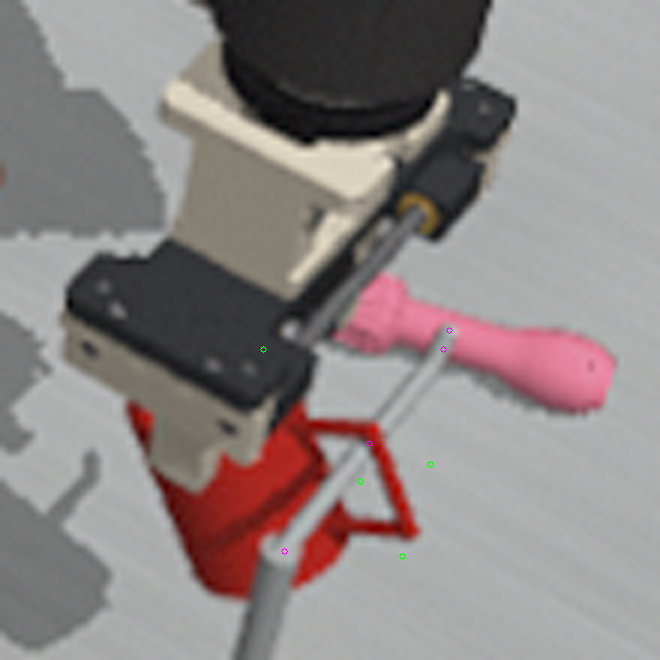

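Released: the handle is on the bar at S crop (369,440) and the mug is swinging down. I'll back straight up.

```bash

python3 -m creep '[[0,0,-0.1,0,87],[0,0,-0.2,0,87],[0,0,-0.35,0,87],[0,0,-0.5,0,87],[0,0,-0.7,0,87],[0,0,-0.9,0,87],[0,0,-1,0,87],[0,0,-1,0,87]]'
python3 mc.py b7 1.5; python3 go.py .5185 -.1925 .20 -169.8;  python3 go.py .5185 -.1925 .20 10.2
```

```text
clock: 19.43
tool_pos: [0.5467, 0.2543, 0.2955]
orientation: [-179.7, 0.2, -88.9]
force: [0.2, 0.3, 0.9]
opening: 0.0869
t 19.5333 pos [0.5453 0.2539 0.292 ] rpy [-1.7998e+02  5.0000e-02 -8.8930e+01] F [-0.3 -0.2 -0.7] open 87.2 q6 -42.5
shift/0.1: [4.459 0.351 0.915] turn/180: 0.4493
t 19.5333 pos [0.5453 0.2539 0.292 ] rpy [-1.7998e+02  5.0000e-02 -8.8930e+01] F [-0.3 -0.2 -0.7] open 87.2 q6 -42.5
shift/0.1: [4.459 0.351 0.915] turn/180: -0.5507
```

View pics/b7S.png

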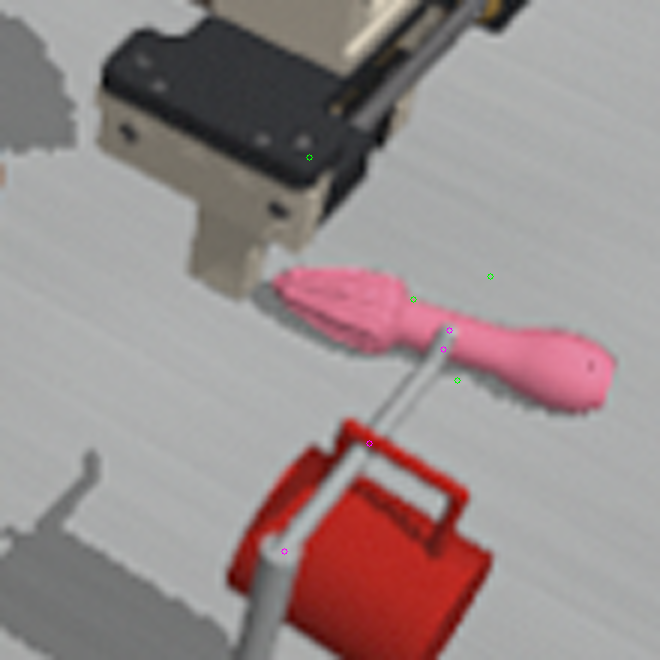

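```bash

python3 -m creep '[[0.12,0,0,0,87],[0.25,0,0,0,87],[0.4,0,0,0,87],[0.55,0,0,0,87],[0.7,0,0,0,87],[0.85,0,0,0,87],[1,0,0,0,87],[1,0,0,0,87]]' >/dev/null
python3 -m creep '[[0.15,0,0,0,87],[0.3,0.05,0,0,87],[0.45,0.1,0,0,87],[0.6,0.15,0,0,87],[0.75,0.2,0,0,87],[0.9,0.25,0,0,87],[1,0.3,0,0,87],[1,0.35,0,0,87]]' >/dev/null
python3 -m creep '[[0.15,0,0,0.03,87],[0.3,0,0,0.06,87],[0.45,0,0,0.09,87],[0.6,0,0,0.12,87],[0.75,0,0,0.15,87],[0.9,0,0,0.18,87],[1,0,0,0.21,87],[1,0,0,0.22,87]]' >/dev/null
python3 go.py .5185 -.1925 .15 -169.8
```

```text
t 21.5333 pos [ 0.5157 -0.0482  0.2918] rpy [-1.8000e+02 -1.0000e-02 -1.2891e+02] F [ 0.3 -0.5  0. ] open 87.1 q6 -55.3
shift/0.1: [ 1.105 -0.928  1.418] turn/180: 0.2272
```

```bash

python3 -m creep '[[0.13,-0.11,0.06,0.03,87],[0.26,-0.22,0.12,0.06,87],[0.4,-0.33,0.2,0.09,87],[0.55,-0.45,0.3,0.12,87],[0.7,-0.58,0.4,0.15,87],[0.85,-0.7,0.5,0.18,87],[1,-0.84,0.6,0.21,87],[1,-0.84,0.6,0.227,87]]' 
python3 go.py .5185 -.1925 .15 -169.8
python3 - <<'E'
from m import *
S,T=cams()
cv2.imwrite("pics/c1.png",S.img);crop(S.img,230,160,330,240,7,"pics/c1c.png")
c=S;hh=cv2.cvtColor(c.img,cv2.COLOR_BGR2HSV).astype(int);h,s,v=hh[...,0],hh[...,1],hh[...,2]
m=big((h>8)&(h<25)&(s>70)&(v>110),(268,215));p=np.argwhere(m)[:,::-1].astype(float);mu=p.mean(0);e=np.linalg.svd(p-mu,full_matrices=False)[2][0]
t=(p-mu)@e;print(m.sum(),c.plane([mu+e*t.min(),mu+e*t.max()],.02))
E
```

```text
clock: 22.2
tool_pos: [0.5182, -0.1794, 0.2294]
orientation: [180.0, -0.2, -169.8]
force: [-0.6, -0.4, -0.2]
opening: 0.0871
t 22.2 pos [ 0.5182 -0.1794  0.2294] rpy [ 179.95   -0.19 -169.79] F [-0.6 -0.4 -0.2] open 87.1 q6 -81.1
shift/0.1: [ 0.018 -0.13   0.794] turn/180: 0.0001
455 [[ 0.44273153 -0.20559508  0.02      ]
 [ 0.61202059 -0.17601741  0.02      ]]
```

View pics/c1.png

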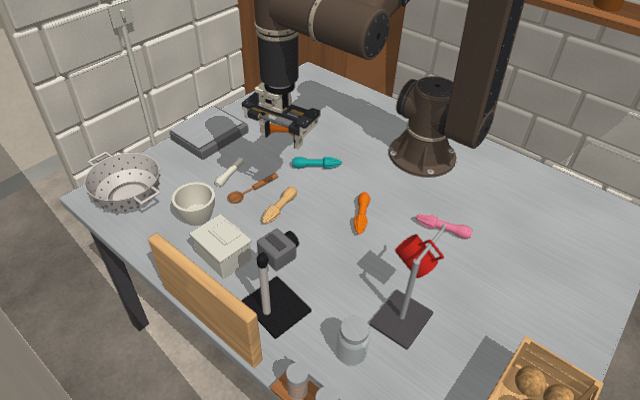

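```bash

python3 -m creep '[[0,-0.04,0.12,0,87],[0.01,-0.08,0.25,0,87],[0.02,-0.13,0.4,0,87],[0.02,-0.13,0.55,0,87],[0.02,-0.13,0.7,0,87],[0.02,-0.13,0.85,0,87],[0.02,-0.13,1,0,87],[0.02,-0.13,1,0,87]]' 
python3 -m creep '[[0,0,0.12,0,87],[0,0,0.25,0,87],[0,0,0.4,0,87],[0,0,0.55,0,87],[0,0,0.65,0,87],[0,0,0.75,0,87],[0,0,0.8,0,87],[0,0,0.8,0,87]]' 
python3 go.py .519 -.193 .03 -169.8
python3 gp.py c2 42
```

```text
clock: 22.97
tool_pos: [0.5183, -0.1896, 0.1294]
orientation: [179.9, -0.2, -169.2]
force: [-0.4, 0.4, -0.7]
opening: 0.0872
clock: 23.63
tool_pos: [0.5195, -0.1904, 0.0511]
orientation: [180.0, -0.1, -169.4]
force: [0.1, 0.4, -0.8]
opening: 0.0871
t 23.6333 pos [ 0.5195 -0.1904  0.0511] rpy [ 1.7998e+02 -7.0000e-02 -1.6936e+02] F [ 0.1  0.4 -0.8] open 87.1 q6 -79.5
shift/0.1: [ 0.009 -0.025  0.211] turn/180: 0.0024
S crop origin 238 153 f 5
T crop origin 322 164 f 5
```

View pics/c2.png

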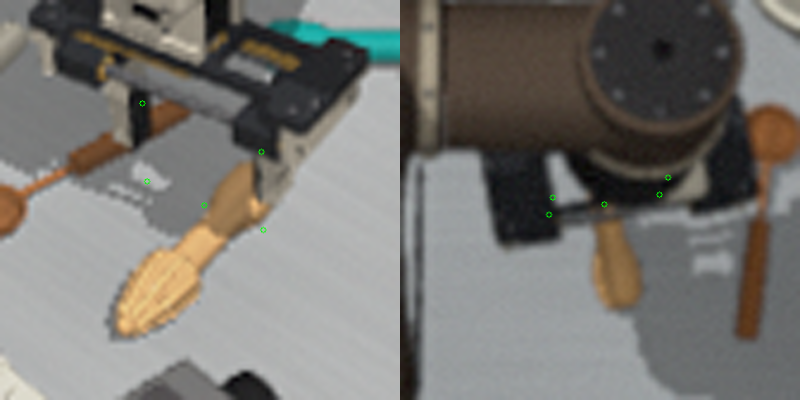

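```bash

python3 -m creep '[[0,-0.01,0.05,0.002,87],[0.01,-0.02,0.1,0.002,87],[0.01,-0.02,0.15,0.002,87],[0.01,-0.02,0.2,0.002,87],[0.01,-0.02,0.25,0.002,87],[0.01,-0.02,0.3,0.002,87],[0.01,-0.02,0.35,0.002,87],[0.01,-0.02,0.35,0.002,87]]' 
python3 gp.py c3 42;python3 go.py .519 -.193 .0 -169.8
```

```text
clock: 24.4
tool_pos: [0.5185, -0.1926, 0.0155]
orientation: [180.0, -0.1, -169.8]
force: [-0.1, 0.7, 0.2]
opening: 0.0873
S crop origin 238 161 f 5
T crop origin 322 166 f 5
t 24.5 pos [ 0.5191 -0.1927  0.0165] rpy [ 1.8000e+02 -4.0000e-02 -1.6975e+02] F [ 0.4 -0.2 -0.5] open 86.9 q6 -79.6
shift/0.1: [ 0.001 -0.002  0.165] turn/180: 0.0003
```

View pics/c3.png

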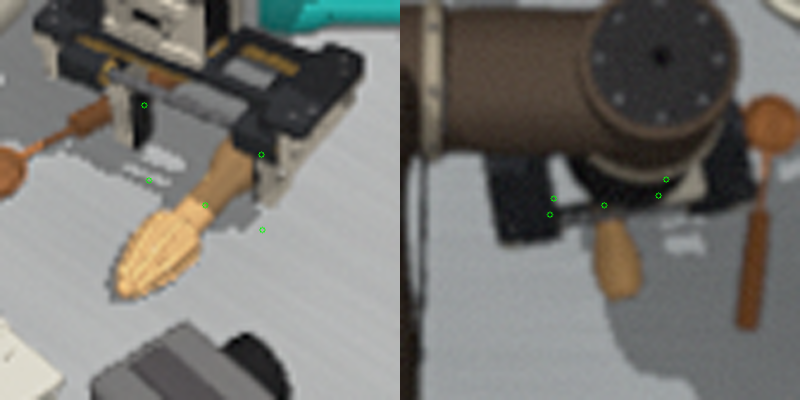

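```bash

python3 -m creep '[[0,0,0.03,0,87],[0,0,0.06,0,87],[0,0,0.09,0,87],[0,0,0.12,0,87],[0,0,0.15,0,87],[0,0,0.15,0,87],[0,0,0.15,0,87],[0,0,0.15,0,87]]' 
python3 -m creep '[[0,0,0.02,0,87],[0,0,0.04,0,87],[0,0,0.06,0,87],[0,0,0.08,0,87],[0,0,0.08,0,87],[0,0,0.08,0,87],[0,0,0.08,0,87],[0,0,0.08,0,87]]' 
python3 gp.py c4 42
```

```text
clock: 25.17
tool_pos: [0.5193, -0.1928, 0.0018]
orientation: [-180.0, 0.0, -169.7]
force: [-0.2, -0.0, 0.5]
opening: 0.087
clock: 25.83
tool_pos: [0.5193, -0.1928, -0.0062]
orientation: [-180.0, 0.0, -169.7]
force: [0.4, -1.1, -0.2]
opening: 0.0874
S crop origin 238 166 f 5
T crop origin 321 167 f 5
```

View pics/c4.png

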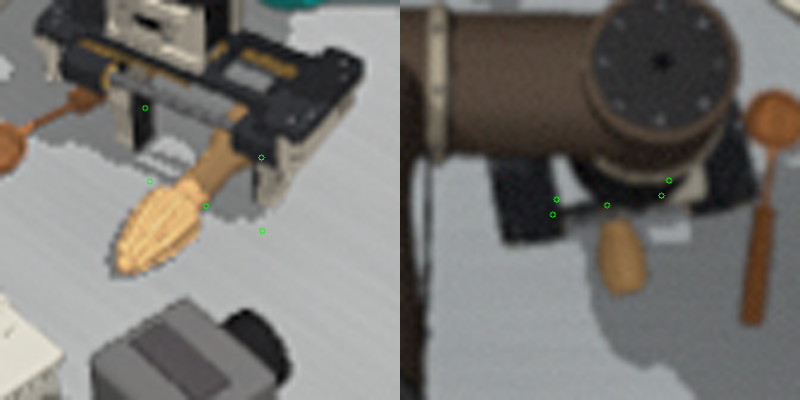

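TCP reads -6 mm with no contact, so the finger ends really do sit about 27 mm above the stated TCP, as the pictures suggested. I'll keep going down in small steps and watch the force.

```bash

python3 -m creep '[[0,0,0.01,0,87],[0,0,0.02,0,87],[0,0,0.03,0,87],[0,0,0.04,0,87],[0,0,0.05,0,87],[0,0,0.06,0,87],[0,0,0.06,0,87],[0,0,0.06,0,87]]' 
python3 -m creep '[[0,0,0.01,0,87],[0,0,0.02,0,87],[0,0,0.03,0,87],[0,0,0.04,0,87],[0,0,0.05,0,87],[0,0,0.05,0,87],[0,0,0.05,0,87],[0,0,0.05,0,87]]' 
python3 gp.py c5 30
```

```text
clock: 26.6
tool_pos: [0.5192, -0.1927, -0.0123]
orientation: [180.0, -0.0, -169.8]
force: [0.4, 1.0, -0.6]
opening: 0.087
clock: 27.27
tool_pos: [0.5193, -0.1927, -0.0172]
orientation: [-180.0, 0.0, -169.7]
force: [0.2, 1.2, 0.2]
opening: 0.087
S crop origin 250 181 f 8
T crop origin 333 180 f 8
```

View pics/c5S.png

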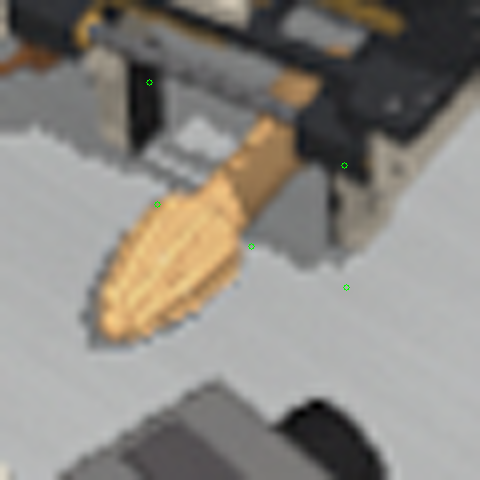

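```bash

python3 -m creep '[[0,0,0.01,0,87],[0,0,0.02,0,87],[0,0,0.03,0,87],[0,0,0.04,0,87],[0,0,0.04,0,87],[0,0,0.04,0,87],[0,0,0.04,0,87],[0,0,0.04,0,87]]' 
python3 -m creep '[[0,0,0,0,70],[0,0,0,0,55],[0,0,0,0,40],[0,0,0,0,30],[0,0,0,0,20],[0,0,0,0,10],[0,0,0,0,10],[0,0,0,0,10]]' 
python3 -m creep '[[0,0,0,0,10],[0,0,0,0,10],[0,0,0,0,10],[0,0,0,0,10],[0,0,0,0,10],[0,0,0,0,10],[0,0,0,0,10],[0,0,0,0,10]]' 
python3 gp.py c6 30
```

```text
clock: 28.03
tool_pos: [0.5193, -0.1927, -0.0212]
orientation: [-180.0, 0.0, -169.7]
force: [0.1, 0.3, 0.4]
opening: 0.087
clock: 28.7
tool_pos: [0.5193, -0.1927, -0.0212]
orientation: [-180.0, 0.0, -169.8]
force: [-1.0, 0.3, 1.1]
opening: 0.0392
clock: 29.37
tool_pos: [0.5192, -0.1927, -0.0213]
orientation: [180.0, -0.0, -169.8]
force: [0.2, 0.9, -0.8]
opening: 0.023
S crop origin 250 182 f 8
T crop origin 333 180 f 8
```

View pics/c6S.png

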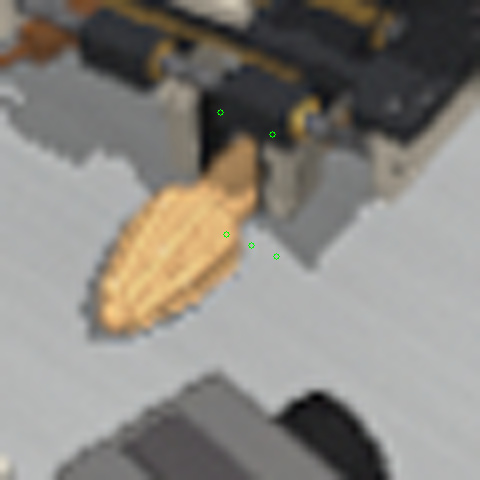

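```bash

python3 -m creep '[[0,0,-0.05,0,10],[0,0,-0.15,0,10],[0,0,-0.3,0,10],[0,0,-0.45,0,10],[0,0,-0.6,0,10],[0,0,-0.8,0,10],[0,0,-1,0,10],[0,0,-1,0,10]]' 
python3 -m creep '[[0,0,-0.12,0,10],[0,0,-0.25,0,10],[0,0,-0.4,0,10],[0,0,-0.55,0,10],[0,0,-0.7,0,10],[0,0,-0.85,0,10],[0,0,-1,0,10],[0,0,-1,0,10]]' 
python3 gp.py c7 30; python3 go.py .515 .075 .1787 172.8
```

```text
clock: 30.13
tool_pos: [0.5219, -0.1932, 0.0838]
orientation: [-179.9, 0.4, -169.7]
force: [1.1, -0.1, 0.4]
opening: 0.023
clock: 30.8
tool_pos: [0.5208, -0.1932, 0.1825]
orientation: [-179.9, 0.3, -169.7]
force: [0.7, -0.2, 0.5]
opening: 0.0235
S crop origin 248 132 f 8
T crop origin 337 169 f 8
t 30.9 pos [ 0.5193 -0.1926  0.1793] rpy [ 1.8000e+02  8.0000e-02 -1.6976e+02] F [-0.3  0.4 -0.3] open 23.3 q6 -79.6
shift/0.1: [-0.433  2.641  0.007] turn/180: 0.0969
```

View pics/c7S.png

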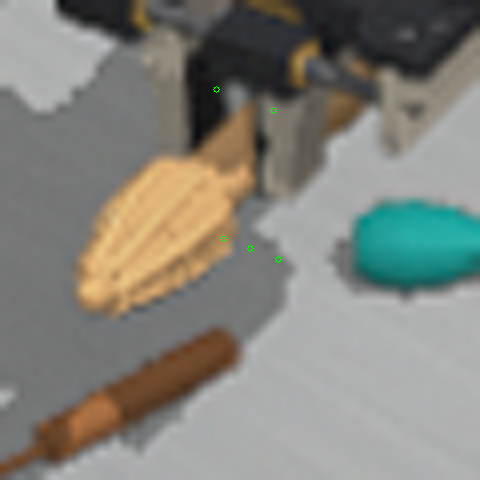

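```bash

python3 -m creep '[[0,0.1,0,0,10],[-0.02,0.2,0,0,10],[-0.04,0.3,0,0,10],[-0.06,0.45,0,0,10],[-0.09,0.6,0,0,10],[-0.12,0.75,0,0,10],[-0.15,0.9,0,0,10],[-0.15,0.9,0,0,10]]' 
python3 -m creep '[[0,0.1,0,0.01,10],[-0.02,0.2,0,0.02,10],[-0.04,0.3,0,0.04,10],[-0.06,0.45,0,0.06,10],[-0.09,0.6,0,0.08,10],[-0.12,0.75,0,0.09,10],[-0.15,0.9,0,0.097,10],[-0.15,0.9,0,0.097,10]]' 
python3 go.py .515 .075 .1787 172.8
```

```text
clock: 31.57
tool_pos: [0.5178, -0.0988, 0.1784]
orientation: [180.0, -0.0, -169.6]
force: [-1.1, -0.2, -0.5]
opening: 0.0233
clock: 32.23
tool_pos: [0.5167, -0.0081, 0.1784]
orientation: [180.0, -0.0, 172.8]
force: [-0.5, 0.4, -0.8]
opening: 0.0228
t 32.2333 pos [ 0.5167 -0.0081  0.1784] rpy [ 1.7999e+02 -2.0000e-02  1.7283e+02] F [-0.5  0.4 -0.8] open 22.8 q6 -118.0
shift/0.1: [ 0.12   0.823 -0.002] turn/180: 0.0002
```

```bash

python3 -m creep '[[0,0.1,0,0,10],[0.02,0.2,0,0,10],[0.04,0.3,0,0,10],[0.06,0.4,0,0,10],[0.08,0.5,0,0,10],[0.1,0.6,0,0,10],[0.11,0.7,0,0,10],[0.11,0.79,0,0,10]]' 
python3 go.py .5768 .0698 .1787 172.8
cat > rv.py <<'E'
import sys
from m import *
S,T=cams(); n=sys.argv[1]
for c,k,b in((S,"S",(225,190,345,290)),(T,"T",(265,95,355,225))):
    x0,y0,x1,y1=b; f=6 if k=="S" else 4.6
    crop(c.img,x0,y0,x1,y1,f,f"pics/{n}{k}.png")
E
python3 rv.py d1
```

```text
clock: 32.9
tool_pos: [0.5157, 0.0706, 0.1788]
orientation: [180.0, 0.0, 172.8]
force: [0.1, -1.3, -0.6]
opening: 0.0233
t 32.9 pos [0.5157 0.0706 0.1788] rpy [1.7999e+02 1.0000e-02 1.7281e+02] F [ 0.1 -1.3 -0.6] open 23.3 q6 -126.6
shift/0.1: [-0.608  0.068  0.001] turn/180: 0.0
```

View pics/d1S.png

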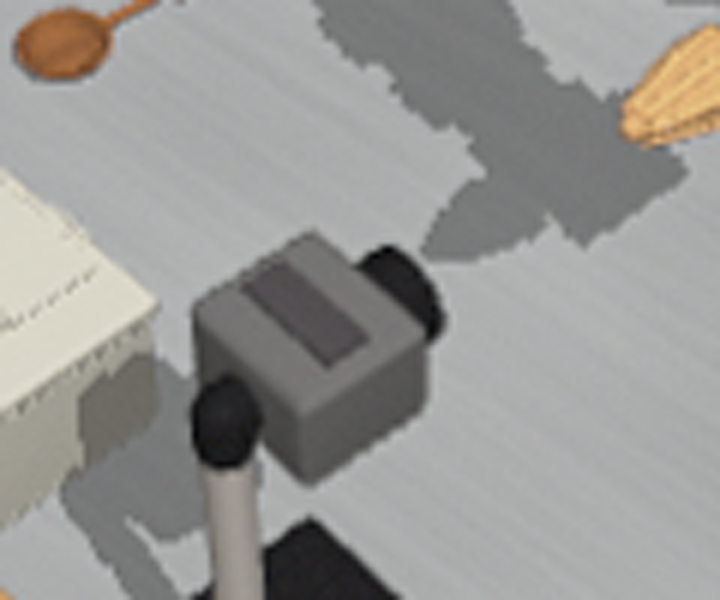

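View pics/d1T.png

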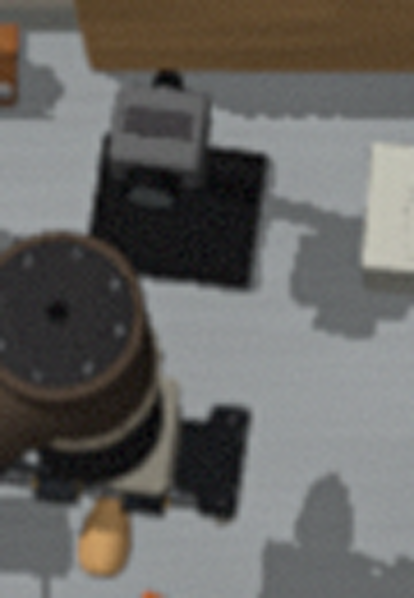

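```bash
cat > ov.py <<'E'
import sys
from m import *
from plant import ctrl
n=sys.argv[1]; cx,cy,cz,yaw,r=map(float,sys.argv[2:7])
S,T=cams(); o=ctrl.get_obs(); p=o["tool_pos"]
a=np.radians(yaw); X=np.array([np.cos(a),np.sin(a),0]);Y=np.array([-X[1],X[0],0]);Z=np.array([0,0,1.])
C=np.array([cx,cy,cz]); th=np.linspace(0,2*np.pi,40)
circ=[C+r*(np.cos(t)*Y+np.sin(t)*Z) for t in th]
line=[C-X*d for d in (0,.03,.06,.152)]+[C+X*.06]
ra=np.radians(o["orientation"][2]+180); RX=np.array([np.cos(ra),np.sin(ra),0]); g=p+[0,0,.0413]
rl=[g+RX*.092,g,g-RX*.076]
print("tip est",rl[0].round(4),"view",line[2].round(4))
for c,k,b,f in((S,"S",(225,190,345,290),6),(T,"T",(265,95,355,225),4.6)):
    x0,y0,x1,y1=b
    im=cv2.resize(c.img[y0:y1,x0:x1],None,fx=f,fy=f,interpolation=cv2.INTER_CUBIC)
    for P,col,s in((circ,(0,255,255),1),(line,(0,255,0),3),(rl,(255,0,255),3)):
        for q in c.proj(P): cv2.circle(im,tuple(int(v) for v in ((q-(x0,y0)+.5)*f)),s,col,1)
    cv2.imwrite(f"pics/{n}{k}.png",im)
E
python3 ov.py d2 .7275 .050 .22 -7.2 .024
```

```text
tip est [0.607  0.0584 0.22  ] view [0.668  0.0575 0.22  ]
```

View pics/d2S.png

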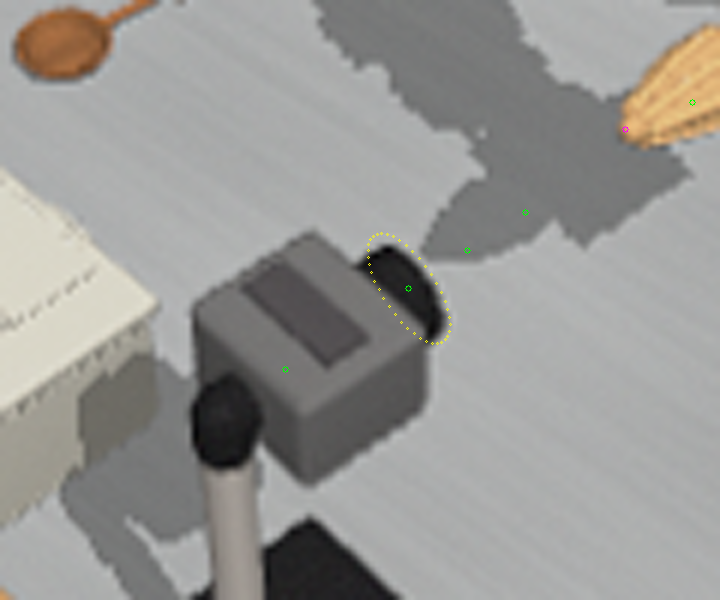

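View pics/d2T.png

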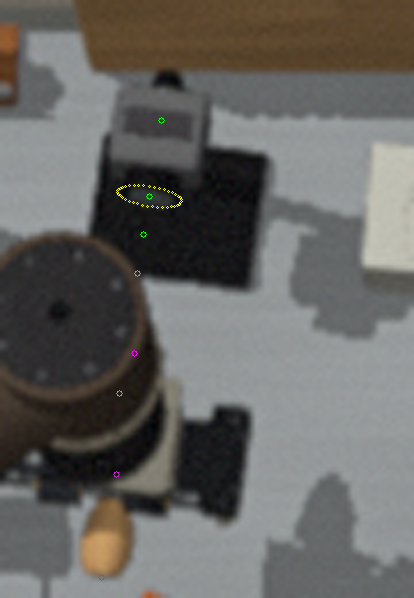

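```bash
python3 - <<'E'
from m import *
S,T=cams()
def ang(c,b,f,pts,z,perp):
    P=c.plane((np.array(pts)/f)+b-.5+.5/f*0,z); d=P[1]-P[0]; A=np.degrees(np.arctan2(d[1],d[0])); A=(A-(90 if perp else 0)+90)%180-90
    return round(A,2),round(float(np.linalg.norm(d)),4)
b=(225,190)
for pts,pp in((((318,233),(423,332)),1),(((200,314),(297,409)),1),(((308,233),(202,297)),0),(((422,340),(312,413)),0)):
    print("S",ang(S,b,6,pts,.24,pp))
# sub-pixel edges via Canny/fitLine on feet & head
def edge(c,p0,p1,z,perp,w=4):
    p0,p1=np.array(p0,float),np.array(p1,float);d=(p1-p0)/np.linalg.norm(p1-p0);nrm=np.array([-d[1],d[0]])
    g=cv2.GaussianBlur(c.img,(3,3),0.8).max(2).astype(np.float32); out=[]
    for t in np.linspace(.12,.88,30):
        q=p0+(p1-p0)*t; s=np.linspace(-w,w,8*w+1); pts=(q+s[:,None]*nrm).astype(np.float32)
        v=cv2.remap(g,pts[:,0].reshape(1,-1),pts[:,1].reshape(1,-1),cv2.INTER_LINEAR)[0]
        gr=np.abs(np.gradient(v)); gr[gr<gr.max()*.5]=0; out.append(q+nrm*(s*gr).sum()/gr.sum())
    out=np.float32(out); l=cv2.fitLine(out,cv2.DIST_HUBER,0,.01,.01).ravel(); 
    P=c.plane([l[2:]-8*l[:2],l[2:]+8*l[:2]],z); dd=P[1]-P[0]; A=np.degrees(np.arctan2(dd[1],dd[0])); return round((A-(90 if perp else 0)+90)%180-90,2), l.round(2)
s=lambda x,y:(x/6+225-.42,y/6+190-.42)
t=lambda x,y:(x/8.5+270-.44,y/8.5+95-.44)
print("S head front",edge(S,s(316,233),s(355,268),.24,1)," rear", edge(S,s(202,314),s(300,410),.24,1)," sideR",edge(S,s(308,233),s(200,299),.24,0)," sideL",edge(S,s(422,338),s(308,413),.24,0))
f=lambda x,y:(x/5+240-.4,y/5+220-.4)
print("S foot right-front",edge(S,f(187,285),f(353,450),.01,1),"left(+y)",edge(S,f(353,455),f(182,592),.005,0),"right",edge(S,f(180,285),f(120,320),.01,0))
print("T foot front",edge(T,t(122,492),t(420,529),.01,1),"right",edge(T,t(430,520),t(455,300),.01,0),"left",edge(T,t(120,480),t(145,330),.01,0))
E
python3 ov.py d3 .7275 .050 .22 -7.2 .021
```

```text
S (np.float64(-9.16), 0.0634)
S (np.float64(-8.46), 0.0583)
S (np.float64(-8.45), 0.0496)
S (np.float64(-7.51), 0.0515)
S head front (np.float64(-3.96), array([  0.79,   0.61, 280.44, 230.61], dtype=float32))  rear (np.float64(-9.56), array([  0.7 ,   0.72, 264.33, 249.81], dtype=float32))  sideR (np.float64(-7.51), array([  0.85,  -0.53, 267.01, 233.43], dtype=float32))  sideL (np.float64(-13.69), array([  0.88,  -0.47, 286.22, 250.9 ], dtype=float32))
S foot right-front (np.float64(-7.55), array([  0.72,   0.7 , 296.55, 294.48], dtype=float32)) left(+y) (np.float64(-7.07), array([  0.79,  -0.61, 292.39, 325.43], dtype=float32)) right (np.float64(12.18), array([  0.6 ,  -0.8 , 269.76, 281.18], dtype=float32))
T foot front (np.float64(-10.7), array([9.8000e-01, 1.8000e-01, 3.0632e+02, 1.5590e+02], dtype=float32)) right (np.float64(-7.18), array([ 1.4000e-01, -9.9000e-01,  3.2106e+02,  1.4452e+02], dtype=float32)) left (np.float64(-7.27), array([ 1.6000e-01, -9.9000e-01,  2.8477e+02,  1.3958e+02], dtype=float32))
tip est [0.607  0.0576 0.22  ] view [0.668  0.0575 0.22  ]
```

View pics/d3S.png

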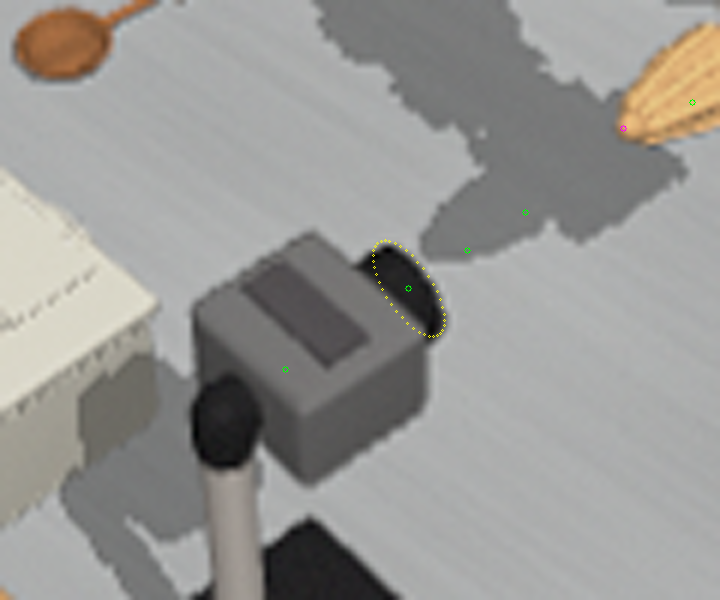

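```bash

python3 go.py .5767 .0701 .1785 172.7
python3 -m creep '[[-0.05,0,0,0,10],[-0.12,0.01,0,0,10],[-0.2,0.03,0,0,10],[-0.3,0.04,0,0,10],[-0.4,0.05,0,0,10],[-0.5,0.06,0,0,10],[-0.58,0.07,0,0,10],[-0.61,0.07,0,0,10]]' 
python3 -m creep '[[0,0,0,0,10],[0,0,0,0,10],[0,0,0,0,10],[0,0,0,0,10],[0,0,0,0,10],[0,0,0,0,10],[0,0,0,0,10],[0,0,0,0,10]]' 
python3 go.py .5767 .0701 .1785 172.7
python3 ov.py d4 .7275 .0508 .2195 -7.3 .021
```

```text
t 33.3 pos [0.5157 0.0692 0.1787] rpy [-1.8000e+02 -1.0000e-02  1.7276e+02] F [-0.9 -0.2 -1. ] open 23.3 q6 -126.5
shift/0.1: [-0.604  0.086  0.002] turn/180: 0.0003
clock: 33.97
tool_pos: [0.5786, 0.0687, 0.1782]
orientation: [-180.0, -0.0, 172.8]
force: [-0.8, -0.0, -0.8]
opening: 0.0229
clock: 34.63
tool_pos: [0.5771, 0.0688, 0.1789]
orientation: [180.0, 0.0, 172.8]
force: [0.2, -0.4, -0.6]
opening: 0.023
t 34.6333 pos [0.5771 0.0688 0.1789] rpy [1.7999e+02 1.0000e-02 1.7280e+02] F [ 0.2 -0.4 -0.6] open 23.0 q6 -123.3
shift/0.1: [0.005 0.012 0.004] turn/180: 0.0005
tip est [0.6684 0.0572 0.2201] view [0.668  0.0584 0.2195]
```

View pics/d4S.png

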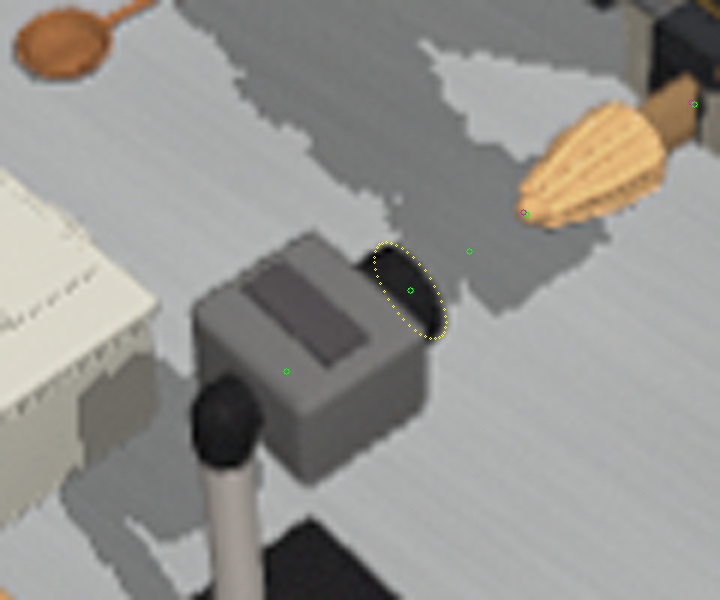

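View pics/d4T.png

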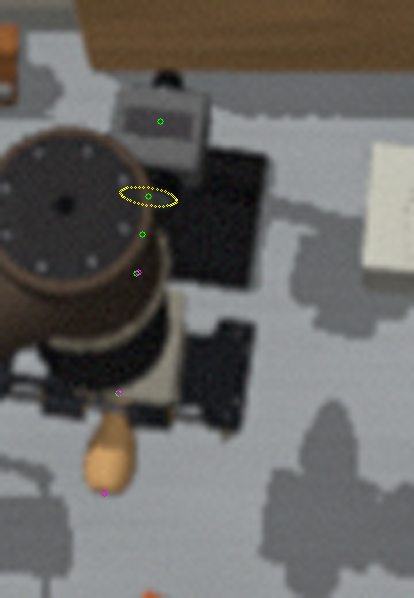

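```bash

python3 -m creep '[[0,0.005,0,0,10],[0,0.01,0,0,10],[0,0.01,0,0,10],[0,0.01,0,0,10],[0,0.01,0,0,10],[0,0.01,0,0,10],[0,0.01,0,0,10],[0,0.01,0,0,10]]' 
python3 -m creep '[[0,0,0,0,10],[0,0,0,0,10],[0,0,0,0,10],[0,0,0,0,10],[0,0,0,0,10],[0,0,0,0,10],[0,0,0,0,10],[0,0,0,0,10]]' 
python3 go.py .5767 .0701 .1785 172.7
python3 - <<'E'
from m import *
S,T=cams(); S0=cv2.imread("pics/scene0.png")
cv2.imwrite("pics/e1.png",S.img)
d=cv2.absdiff(S.img,S0).max(2)
for n,b in dict(pestle=(212,155,246,188),spoon=(226,172,280,206),mortar=(170,182,216,224),tub=(190,215,250,275),jar=(335,315,372,365),orange=(352,190,372,235),pink=(412,210,475,240),turq=(288,154,345,170)).items():
    print(n,int((d[b[1]:b[3],b[0]:b[2]]>40).sum()))
# tip by mask
hh=cv2.cvtColor(S.img,cv2.COLOR_BGR2HSV).astype(int);h,s,v=hh[...,0],hh[...,1],hh[...,2]
m=big((h>8)&(h<25)&(s>70)&(v>110),(320,215));p=np.argwhere(m)[:,::-1].astype(float)
q=p[np.argsort(p@np.array([-.84,.54]))[-6:]].mean(0);print("tip px",q,"on z=.22",S.plane([q],.22).round(4))
E
```

```text
clock: 35.4
tool_pos: [0.5773, 0.0698, 0.1788]
orientation: [180.0, 0.0, 172.8]
force: [0.2, -0.2, -0.6]
opening: 0.0233
clock: 36.07
tool_pos: [0.5773, 0.0698, 0.1788]
orientation: [180.0, -0.0, 172.8]
force: [-0.2, -0.0, -1.2]
opening: 0.0233
t 36.0667 pos [0.5773 0.0698 0.1788] rpy [180.    -0.   172.79] F [-0.2 -0.  -1.2] open 23.3 q6 -123.4
shift/0.1: [0.006 0.003 0.003] turn/180: 0.0005
pestle 29
spoon 750
mortar 0
tub 0
jar 0
orange 397
pink 4
turq 593
tip px [312.  225.5] on z=.22 [[0.6696 0.0588 0.22  ]]
```

View pics/e1.png

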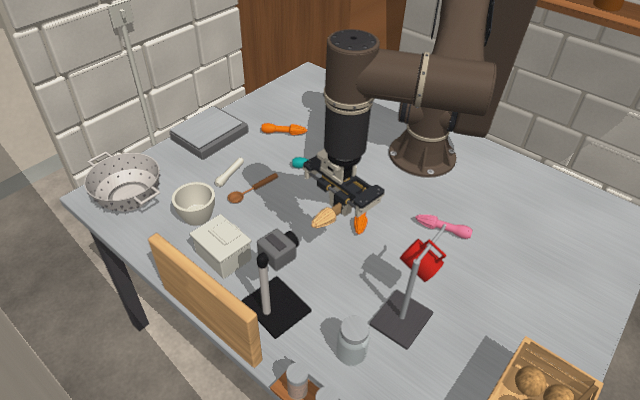

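```bash
python3 - <<'E'
from m import *
S,T=cams(); S0=cv2.imread("pics/scene0.png");T0=cv2.imread("pics/top0.png")
for nm,a,sd in(("S0",S0,(237,197)),("S",S.img,(237,197)),("T0",T0,(400,193)),("T",T.img,(400,193))):
    h,s,v=[x.astype(int) for x in cv2.split(cv2.cvtColor(a,cv2.COLOR_BGR2HSV))]
    m=big((h<14)&(s>110)&(v<190)&(v>40),sd);r=cv2.boundingRect(m);print(nm,r,np.argwhere(m).mean(0))
im=cv2.vconcat([S0[150:215,205:305],S.img[150:215,205:305]]);cv2.imwrite("pics/e2.png",cv2.resize(im,None,fx=4,fy=4))
crop(S.img,370,200,480,350,4,"pics/e3.png")
E
```

```text
S0 (228, 173, 50, 30) [189.39338235 249.01102941]
S (228, 173, 50, 30) [189.59770115 248.48275862]
T0 (394, 186, 12, 13) [191.82828283 399.51515152]
T (394, 186, 12, 13) [191.82291667 399.28125   ]
```

View pics/e2.png

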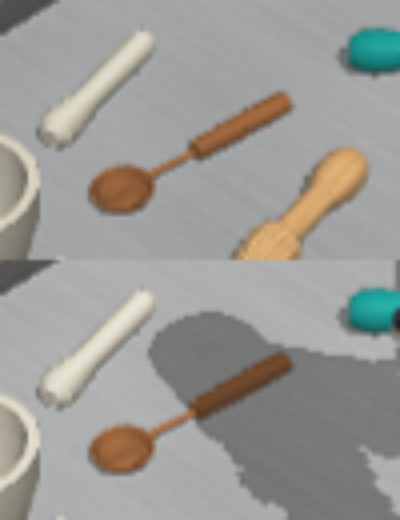

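View pics/e3.png

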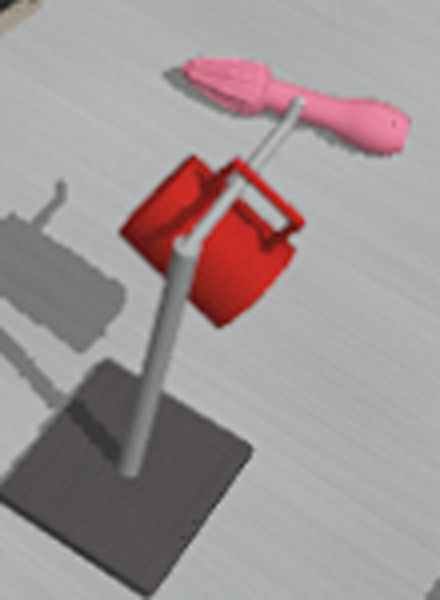

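The bystanders are where they were; the picture differences are the arm's shadow. The mug hangs on the bar, and the reamer is on the lens axis. Handing in.

```bash
python3 -c "
from plant import workorder,ctrl
print(workorder.close_job()); o=ctrl.get_obs(); print(o['clock'],o['tool_pos'],o['opening'])"
```

```text
the job is handed in; nothing more can be done
None
the job is handed in; nothing more can be done
```

I hung the mug by its handle on the hook and let go. I then picked up the wooden reamer by its neck and held it level in front of the camera, its tip pointing into the lens. I handed the job in at about 36 s; it gives no verdict.

**Last checks that passed:**
- **Mug:** the last picture shows it hanging on the bar by its handle.
- **Reamer position:** the tip measured in the scene picture was at (0.670, 0.059), and from the arm pose at about (0.669, 0.058). The target view point was (0.668, 0.058) at a height of 0.22 m, so it should be within about 2 mm. The camera axis and lens centre I aimed at are my own picture measurements.
- **Reamer angle:** it is level and within about 0.1° of my measured camera axis, which is at −7.3°. Individual edges gave −7.1° to −7.6°, with a few blurred outliers.
- **Grip:** the fingers were 23 mm apart on the 24 mm neck, with no contact force.
- **Bystanders:** the mortar, tub and jar showed no change in the scene picture. The spoon kept its outline, with only the arm's shadow on it. The pestle had a few changed pixels but lies in the same place by eye.

**Checks that disagreed:**
- **Finger length:** in the pictures the finger ends sit about 27 mm above the stated TCP. There was no contact even at TCP −21 mm, so I set both grasp heights by picture and force.
- **Hidden tip:** the arm hid the reamer's tip in the top view. Its final position rests on the scene view and the arm's pose.

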